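Pack the tool crate, hang its lift-off gate and pin it shut

TASK

Pack the service desk's tool crate for the road: lay every hand tool that is on the table (two to four of the screwdriver, nut driver, wrench and file) inside the open plywood crate, hang the crate's lift-off gate, which stands in the black case, down fully onto its two pintles so that it stands well open, and then push the gate shut until it sits behind its roller catch. Last, drop the locking pin from the case down through both eyes until its knob rests on the gate, and leave the other things on the table where they are.

Things in the scene. Friction and masses are not known exactly. Their poses are not given: they have to be found in the camera images.
- crate: Open plywood crate without lid, fixed, origin under its centre, on the table. Inside: floor 12 mm up, x -160 mm (end open for the gate, facing the robot's right) to 148 mm (back wall), y -98 to 98 mm; walls 12 mm thick, 80 mm high. At the open end two posts, 30 mm square, 135 mm high, centred at x -145 mm, y -95 mm (hinge post, far from the robot) and 95 mm (latch post).
- pintle_low (a point): Foot of the lower of two upright pintles, one above the other on the hinge axis: here the underside of the gate's lower socket rests. 44 mm above the table, crate (-174, -100) mm, 14 mm outside the post. Pintle 10 mm in diameter, 20 mm high, its top 8 mm tapered to 3 mm. Bracket under it 6 mm thick, 26 x 22 mm.
- pintle_high (a point): Foot of the upper pintle, 72 mm above the lower (116 mm above the table); same pintle, same bracket. The gate's lower socket must pass under this bracket: bring the gate in sideways from outside the crate, 22 to 45 mm above its seat, then lower it.
- crate_eye (a point): Top centre of the fixed eye on the latch post: level steel ring, hole 16 mm, outside 28 mm, 6 mm thick, top 128 mm above the table, crate (-174, 122) mm. With the gate shut, the gate's eye lies straight above it with a gap of about 10 mm (a few mm less as the gate sags).
- catch (a joint): Spring roller catch on the latch post, travel in m: 0 roller out, about 0.005 while the gate's edge rides over it, under 0.002 with the gate shut. Roller 20 mm in diameter, upright axle, 35 to 55 mm above the table. Pushing the gate past it takes about 4 to 8 N at the free end; then it stands outside the gate's edge and holds it on two rubber stops.
- gate: Loose gate of 0.4 kg; origin on its hinge axis, level with the leaf's lower edge. y runs along the leaf from hinge end to free end, +x is the crate's inside, z up. Shut, it has the crate's yaw; opening it adds the opening angle to that yaw. It swings freely on the pintles; hung, its lower edge is 14 mm and its top 144 mm above the table.
- gate_center (a point): Centre of the gate's plywood leaf and near its balance point: leaf 15 mm thick (x), 184 mm long (y, 16 to 200 mm from the hinge axis), 130 mm high; this point 108 mm from the axis, 65 mm above the lower edge. The middle of its top edge is clear for a grip across the thickness. Starts upright in a slot 24 mm deep in the black case, lower edge 36 mm above the table.
- gate_socket_low (a point): Centre of the underside of the gate's lower socket: open tube on the hinge axis, 16 mm high, outside 21 mm, hole 11.6 mm, its underside 30 mm above the leaf's lower edge. Straps hold the sockets on the leaf's outer face (4 mm thick, up to 68 mm from the axis).
- gate_socket_high (a point): The same point of the upper socket, 72 mm above the lower one.
- gate_eye (a point): Top centre of the eye on the gate's free end: level steel ring, hole 16 mm, outside 28 mm, 6 mm thick, 222 mm along y from the hinge axis, level with the leaf's top edge, 130 mm above its lower edge (144 mm above the table when hung; the free end sags up to 6 mm).
- pin_head (a point): Centre of the knob of the steel locking pin (0.08 kg): knob 24 mm in diameter, 40 mm high (this point half-way up), below it a shank 10 mm in diameter, 52 mm long, tip tapered over 9 mm. z along the pin, up. Starts upright in a pocket 13 mm wide and 54 mm deep of the black case, knob on the case's insert, 60 mm above the table.
- pin_tip (a point): Lower end of the locking pin, on its axis, 72 mm below pin_head. With the knob resting on the shut gate's eye it is 86 to 92 mm above the table, some 30 mm through the lower eye.
- case: Black open hard case, fixed, 60 mm high, 182 (x) x 272 mm (y), origin under its centre, yaw about 180 degrees. The gate stands in it at case x = -40 mm, the gate's y along the case's y; the pin at case (46, 50) mm. Its lid is folded out flat on the far side (case x -94 to -270 mm), 30 mm high.
- screwdriver_grip_mid (a point): May be absent. Lies on the table, any way round. Screwdriver, 135 mm: black handle 72 mm long, 26 mm in diameter, shank 7 mm. This point: on the axis in the handle, 13 mm above the table, near the balance point. x along the tool to the tip (97 mm ahead; handle end 37 mm behind).
- nut_driver_grip_mid (a point): May be absent. Lies on the table, any way round. Nut driver, 120 mm: black handle 60 mm long, 22 mm in diameter, shank 8 mm, socket 16 mm. This point: on the axis in the handle, 11 mm above the table. x along the tool to the socket (end 87 mm ahead; handle end 33 mm behind).
- wrench_grip_mid (a point): May be absent. Lies on the table, any way round. Flat steel wrench, 135 mm: shaft 17 mm wide, 7 mm thick, heads 32 and 38 mm wide, 8 mm thick. This point: middle of the shaft, 3.5 mm above the table. x along it to the open jaw (end 71 mm ahead; other end 64 mm behind).
- file_grip_mid (a point): May be absent. Lies on the table, any way round. Hand file, 132 mm: wooden handle 58 mm long, 24 mm in diameter, blade 74 mm long, 15 mm wide. This point: on the axis in the handle, 12 mm above the table. x along the tool to the blade's end (95 mm ahead; handle end 38 mm behind).
- pellet_tin: Bystander: flat round steel tin, 66 mm across, 24 mm high; origin under its centre. To be left alone.
- grease_jar: Bystander: small jar, 56 mm across, 60 mm high; origin under its centre. To be left alone.
- tape_roll: Bystander: roll of paper tape, 84 mm across, 25 mm high; origin under its centre. To be left alone.
- test_weight: Bystander: steel test weight with a knob, 56 mm across, 72 mm high; origin under its centre. To be left alone.
- lens_tube: Bystander: black lens tube standing on end, 50 mm across, 70 mm high; origin under its centre. To be left alone.
- oil_bottle: Bystander: small oil bottle, 48 mm across, 110 mm high; origin under its centre. To be left alone.
- mug: Bystander: white mug, 76 mm across, 85 mm high; origin under its centre. To be left alone.
There are look-alikes about, which are no part of the job. What is shaped like the part that bears pin_head but green is not meant. Of the things that look like the gate, the larger one is meant.

How it is judged:
On the way, in this order (a step that is already met when the one before it is completed fails the run):
1. The gate is down on both pintles and stands open (its eye more than 60 mm from the crate's eye) (horizontal distance between gate_socket_low and pintle_low below 0.005 m and horizontal distance between gate_socket_high and pintle_high below 0.005 m and z of gate_socket_low in the frame of crate between 0.038 and 0.05 m and horizontal distance between gate_eye and crate_eye above 0.06 m), for 0.3 s.
2. The gate is shut behind the roller catch (horizontal distance between gate_socket_low and pintle_low below 0.005 m and horizontal distance between gate_socket_high and pintle_high below 0.005 m and z of gate_socket_low in the frame of crate between 0.038 and 0.05 m and horizontal distance between gate_eye and crate_eye below 0.007 m and value of joint catch below 0.004 m), for 0.3 s.
3. The locking pin is down through both eyes (all of step 2 and z of pin_tip in the frame of crate below 0.1 m and horizontal distance between each of pin_tip, pin_head and crate_eye below 0.012 m and angle between pin_head's own z axis and vertical below 0.3 rad), for 0.3 s.
At the end, for the whole second after the job is handed in: Every tool inside the crate, below its rim. Gate down on both pintles (5 mm sideways, 6 mm in height), shut (eyes within 7 mm), roller sprung out (under 4 mm). Pin through both eyes (tip under 100 mm high, within 12 mm of their axis, under 0.3 rad from upright). Gate, pin, tools at rest (all of step 3 and linear speed of each of gate, pin, screwdriver, nut_driver, wrench, file below 0.02 m/s and x of screwdriver_grip_mid in the frame of crate between -0.155 and 0.148 m and y of screwdriver_grip_mid in the frame of crate between -0.098 and 0.098 m and z of screwdriver_grip_mid in the frame of crate between 0.005 and 0.07 m and x of nut_driver_grip_mid in the frame of crate between -0.155 and 0.148 m and y of nut_driver_grip_mid in the frame of crate between -0.098 and 0.098 m and z of nut_driver_grip_mid in the frame of crate between 0.005 and 0.07 m and x of wrench_grip_mid in the frame of crate between -0.155 and 0.148 m and y of wrench_grip_mid in the frame of crate between -0.098 and 0.098 m and z of wrench_grip_mid in the frame of crate between 0.005 and 0.07 m and x of file_grip_mid in the frame of crate between -0.155 and 0.148 m and y of file_grip_mid in the frame of crate between -0.098 and 0.098 m and z of file_grip_mid in the frame of crate between 0.005 and 0.07 m); the robot touches nothing.
It fails at once if A bystander is shoved more than 50 mm or tipped over (distance of any of pellet_tin, grease_jar, tape_roll, test_weight, lens_tube, oil_bottle, mug from where it was at the start of the episode above 0.05 m or angle between any of pellet_tin, grease_jar, tape_roll, test_weight, lens_tube, oil_bottle, mug's own z axis and vertical above 0.7 rad).
Of screwdriver, nut_driver, wrench, file only 2 to 4 are there at a start; the rules pass over those that are not, and their reading is None.
At some moment in a run one of screwdriver, nut_driver, wrench, file may be knocked a few centimetres aside while the robot is not near it.
It also fails if it takes over 210 s, if anything falls off the work surface, if the arm or the gripper's body presses on something with over 40 N, if the wrist force passes 120 N, or if a joint passes its speed limit or range.

ROBOT

A 7-joint arm with a two-finger parallel gripper is mounted at the origin on the work surface. World frame = base frame: x ahead of the robot, y to its left, z up, the work surface at z = 0. Lengths are in m, angles in rad, forces in N, time in s.
With the tool pointing down it reaches from about 0.375 to 0.925 m from the base axis. Payload 3.1 kg.
Tool frame: the origin (TCP) lies midway between the tips of the shut fingers; the grasp point (between the pads) lies 19 mm behind it; z points along the fingers, y is the line along which they close (so a half turn about z gives the same grasp; the last joint's range is limited). The gripper opens to 85 mm and grips with 20 to 120 N. Pads are 22 mm wide; open, the fingers measure 114 mm over their backs; the gripper's body (76 mm by 85 mm) begins 54 mm behind the grasp point. The pads swing forward as they close: fully open they stand 13 mm farther back than shut.
Start: joints at [-1.358, 0.383, 0.044, 1.598, -0.018, 1.161, -0.05], TCP at [0.199, 0.619, 0.195] pointing down, gripper open.
Joint ranges: [-2.61, 2.61], [-0.41, 2.15], [-1.48, 1.57], [0, 2.5], [-1.57, 4.71], [0.05, 1.97], [-2.85, 2.85]. Speed limits (rad/s): [2.79, 2.79, 3.14, 3.14, 3.14, 3.14, 3.14].

INTERFACE

Orientations are given as a rotation vector (axis times angle).
In Python, from plant import manip gives the robot as it stands.
- The arm moves only by the tool servo_tool, never from a script. Its argument "targets" is a list of rows, each an object with "xyz": the shift along the tool's x, y, z in cm, a list of three; "turn": the turn about the tool's z in rad. A call has 1 to 20 rows; each row shifts and turns the commanded pose from where the row before left it, along the tool's axes as they then stand; what a row does not reach is not made up. A row lasts 1/12 s, in which the tool goes at most 41.7 mm and 7.16 degrees, less where a joint would pass 70% of its speed; a pose out of reach is approached as far as the arm can. A call is refused whole if a number of a shift passes 4.17 or a number of a turn 0.125, either way. A call with a gripper value outside its range is refused whole. "grip" is the finger opening in cm, from 0 to 8.54, set as the call begins (left out, the last holds). The fingers move at their own pace and stop on an object; the grip force is fixed at half the most. Time passes only in rows, so rows that do not move let the fingers close. It gives the time, the measured TCP pose, the force, the opening and the grip force at its end, in the units of the state.
- manip.sense(): the state, without advancing time (a new reading comes with each control period).
- manip.get_image(name): name is "side" or "top"; returns the picture (384x512x3 uint8, red, green, blue); there is no depth.
- manip.camera_params(name): a dict with "intrinsics" (3x3 intrinsics, pixels), "extrinsics" (4x4, takes a point from camera to world coordinates). Camera axes: x right, y up, looking along -z (the intrinsics and any distortion apply to the point x, -y, -z); pixel columns grow to the right and rows downward; lengths in m; the calibration is good to about 2 mm. A picture is of the moment at which its call begins. camera_params takes no time and is no camera call.
- manip.close_job(): hands the job in; it is judged then, once.
The state is a dict: "time": time; "joint_pos": joint angles; "qvel": joint speeds; "effort": joint torques, N m; "tool_pos": TCP position; "tool_rot": TCP orientation; "ft_force": force on the tool from outside, world axes, zero at the start; "wrist_torque": the same for the moment, N m; "gripper_width": finger opening in m; "grip_force": force on a finger pad.
Only numpy, scipy, OpenCV 4.12 (cv2) and the standard library are available. Lean on these libraries where they do the work, as an engineer would, in place of code of your own. Each camera call takes 0.05 s, during which the arm holds its last target. There are 200 camera calls.

## Working session

There is one attempt and no reset: what is moved stays moved. The work goes in short steps, Python scripts to look and compute and a tool call to move; the robot and the scene stay as the last step left them, time stands still between calls to the robot, and variables do not carry over. Pictures are saved under pics/ and viewed, at most 14 in all, crops included, and the job is handed in when it is done.

Besides the shell and the picture viewer there is one more tool, called after "Emit:" by a JSON object that holds its "method" and its "body". servo_tool: Moves the arm, as the interface text tells. Its arguments: {"type":"object","properties":{"targets":{"type":"array","items":{"type":"object","properties":{"xyz":{"type":"array","items":{"type":"number"}},"turn":{"type":"number"}}}},"grip":{"type":"number"}},"required":["targets"]}

```bash
ls; mkdir -p pics; python3 - <<'E'
from plant import manip
import cv2
s=manip.sense();print(s)
for n in("side","top"):
    print(n,manip.camera_params(n))
    cv2.imwrite(f"pics/{n}0.png",manip.get_image(n)[:,:,::-1])
E
```

```text
pics
{'time': 0.0, 'joint_pos': array([-1.35779905,  0.38383455,  0.04385188,  1.59962046, -0.01792216,
        1.16117266, -0.04991994]), 'qvel': array([ 5.00782767e-05, -9.55891492e-04, -1.56857791e-03,  3.81249879e-05,
       -5.03870527e-04, -8.47239788e-04,  1.71849001e-03]), 'effort': array([-1.94394220e-04, -4.33464324e+01,  1.02436524e+00, -2.49514943e+01,
        1.04419122e-02,  1.13843768e-02, -9.36403296e-06]), 'tool_pos': array([0.19847541, 0.61785174, 0.1939663 ]), 'tool_rot': array([-0.4861406 , -3.10346359,  0.00412642]), 'ft_force': array([-0.9327586 ,  0.81382305,  0.09640298]), 'wrist_torque': array([0.04505248, 0.03971706, 0.00343427]), 'grip_force': 0.0, 'gripper_width': 0.08526383785862988}
side {'intrinsics': array([[472.30490083,   0.        , 260.34968182],
       [  0.        , 472.30490083, 191.16305867],
       [  0.        ,   0.        ,   1.        ]]), 'extrinsics': array([[ 0.78742597,  0.43897955, -0.43273236, -0.00653857],
       [-0.61619998,  0.57887056, -0.53404724, -0.88615841],
       [ 0.01606021,  0.68717234,  0.72631691,  1.10348952],
       [ 0.        ,  0.        ,  0.        ,  1.        ]])}
top {'intrinsics': array([[380.91180201,   0.        , 262.09567094],
       [  0.        , 380.91180201, 191.32063191],
       [  0.        ,   0.        ,   1.        ]]), 'extrinsics': array([[ 0.01936455,  0.9790976 , -0.20246703,  0.34745109],
       [-0.99979463,  0.02017327,  0.00193132, -0.17788488],
       [ 0.00597537,  0.20238805,  0.97928718,  1.36366859],
       [ 0.        ,  0.        ,  0.        ,  1.        ]])}
```

View pics/side0.png

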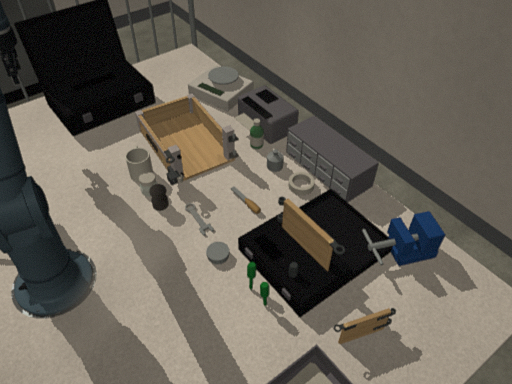

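View pics/top0.png

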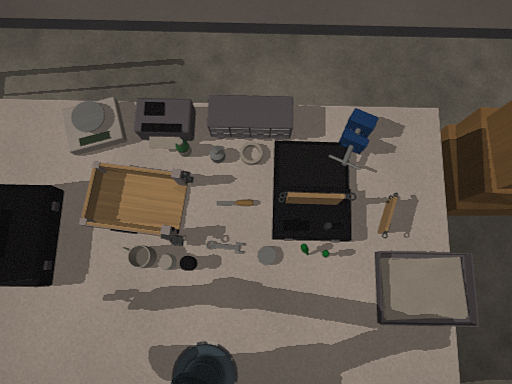

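```bash
cat > h.py <<'E'
from plant import manip
import cv2, numpy as np
from scipy.spatial.transform import Rotation as R
P={n:manip.camera_params(n) for n in("side","top")}
def proj(n,p):
    K=P[n]["intrinsics"];E=P[n]["extrinsics"]
    c=E[:3,:3].T@(np.array(p,float)-E[:3,3]); c=c*[1,-1,-1]
    q=K@c; return q[:2]/q[2]
def ray(n,uv):
    K=P[n]["intrinsics"];E=P[n]["extrinsics"]
    d=np.linalg.inv(K)@[uv[0],uv[1],1]; return E[:3,3],E[:3,:3]@(d*[1,-1,-1])
def onz(n,uv,z):
    o,d=ray(n,uv); return o+d*(z-o[2])/d[2]
def tri(us,ut):
    o1,d1=ray("side",us);o2,d2=ray("top",ut)
    d1=d1/np.linalg.norm(d1);d2=d2/np.linalg.norm(d2)
    s=np.linalg.lstsq(np.c_[d1,-d2],o2-o1,rcond=None)[0]
    a,b=o1+s[0]*d1,o2+s[1]*d2; return (a+b)/2,np.linalg.norm(a-b)
def snap(n,name=None,box=None,k=3):
    im=cv2.cvtColor(manip.get_image(n),cv2.COLOR_RGB2BGR)
    if name:
        c=im if box is None else im[box[1]:box[3],box[0]:box[2]]
        c=cv2.resize(c,None,fx=k,fy=k,interpolation=cv2.INTER_CUBIC)
        cv2.imwrite(f"pics/{name}.png",c)
    return im
E
python3 - <<'E'
import cv2,numpy as np
a=cv2.imread("pics/side0.png");b=cv2.imread("pics/top0.png")
f=lambda c,k:np.clip(cv2.resize(c,None,fx=k,fy=k,interpolation=cv2.INTER_CUBIC)*1.5,0,255).astype(np.uint8)
cv2.imwrite("pics/s1.png",f(a[90:310,130:396],3)[:600,:798])
cv2.imwrite("pics/t1.png",f(b[145:260,80:360],2.85))
E
```

```text
(no output)
```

View pics/s1.png

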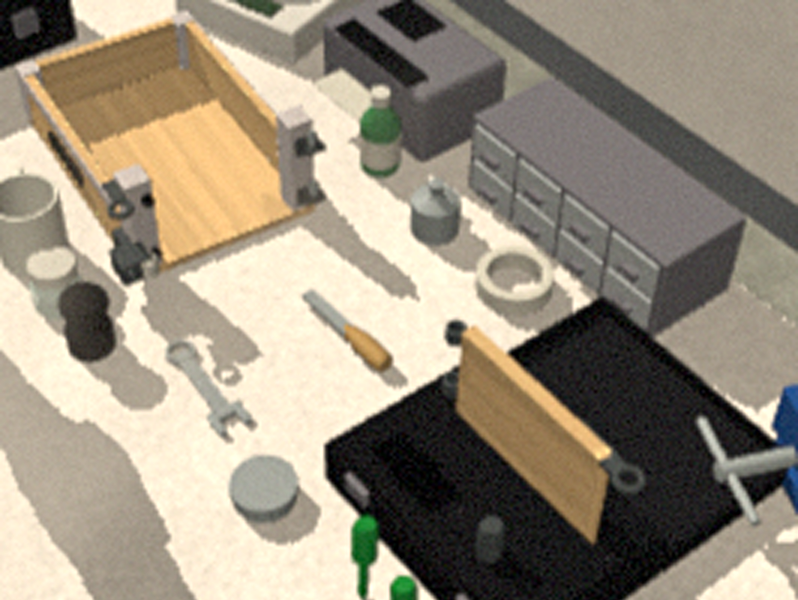

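View pics/t1.png

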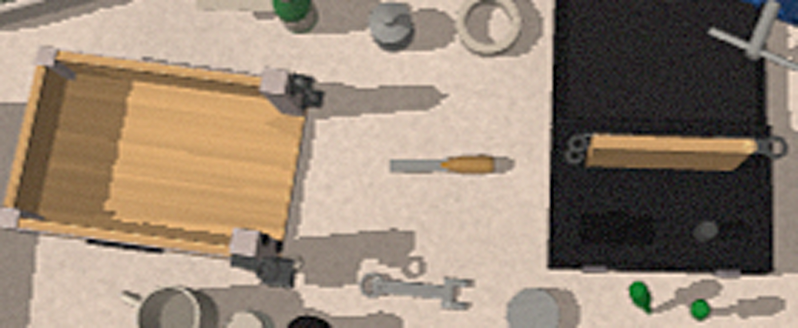

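```bash
cat >> h.py <<'E'
def mosaic(name,tiles,k=8,w=30,h=22,g=1.6):
    # tiles: (img,cx,cy) -> each tile centred there, size w x h px (half), row of 2; returns origins
    out=[]
    for im,cx,cy in tiles:
        c=cv2.getRectSubPix(im,(2*w,2*h),(float(cx),float(cy)))
        c=np.clip(cv2.resize(c,None,fx=k,fy=k,interpolation=cv2.INTER_CUBIC)*g,0,255).astype(np.uint8)
        for i in range(0,2*w,10): cv2.putText(c,str(int(cx-w+.5+i)),(i*k,10),0,.35,(255,255,0),1); cv2.line(c,(i*k,0),(i*k,4),(255,255,0),1)
        for j in range(0,2*h,10): cv2.putText(c,str(int(cy-h+.5+j)),(0,j*k+4),0,.35,(0,255,255),1)
        out.append(c)
    rows=[np.hstack(out[i:i+2]) for i in range(0,len(out),2)]
    cv2.imwrite(f"pics/{name}.png",np.vstack(rows))
E
python3 - <<'E'
from h import *
S=lambda x,y:(x/3+130,y/3+90)
T=lambda x,y:(x/2.85+80,y/2.85+145)
print("hinge post top",onz("side",S(295,122),.135),onz("top",T(276,78),.135))
print("latch post top",onz("side",S(133,185),.135),onz("top",T(249,243),.135))
print("gate top ctr",tri(S(540,395),T(672,143)))
print("gate eye",tri(S(627,474),T(773,147)))
print("sock hi",tri(S(457,332),T(580,141)))
print("pin knob top",tri(S(490,525),T(706,226)))
print("file handle",tri(S(368,347),T(470,165)), "tip",onz("top",T(390,165),.01))
print("wrench mid",tri(S(207,391),T(418,288)), onz("top",T(370,285),.004),onz("top",T(470,292),.004))
a=cv2.imread("pics/side0.png");b=cv2.imread("pics/top0.png")
mosaic("m1",[(a,228,142),(b,180,178),(a,172,165),(b,174,236)],k=6,w=32,h=24)
E
```

```text
hinge post top [0.65324485 0.09835173 0.135     ] [0.65994676 0.10421935 0.135     ]
latch post top [0.46350134 0.11534647 0.135     ] [0.46713648 0.12225798 0.135     ]
gate top ctr (array([ 0.58941403, -0.35491631,  0.1591226 ]), np.float64(0.004683239416424236))
gate eye (array([ 0.5843371 , -0.46636728,  0.16902353]), np.float64(0.0027485270779933533))
sock hi (array([ 0.58856199, -0.24957163,  0.1496024 ]), np.float64(0.001957196158203763))
pin knob top (array([ 0.50113699, -0.40162169,  0.0957965 ]), np.float64(0.000973123589648443))
file handle (array([ 0.58344326, -0.12027794,  0.01611129]), np.float64(0.0023992342508029614)) tip [ 0.58137898 -0.01833144  0.01      ]
wrench mid (array([ 4.28095283e-01, -5.85185650e-02,  7.95950756e-05]), np.float64(0.0009485546471966578)) [0.43080291 0.00062746 0.004     ] [ 0.42463922 -0.12373745  0.004     ]
```

View pics/m1.png

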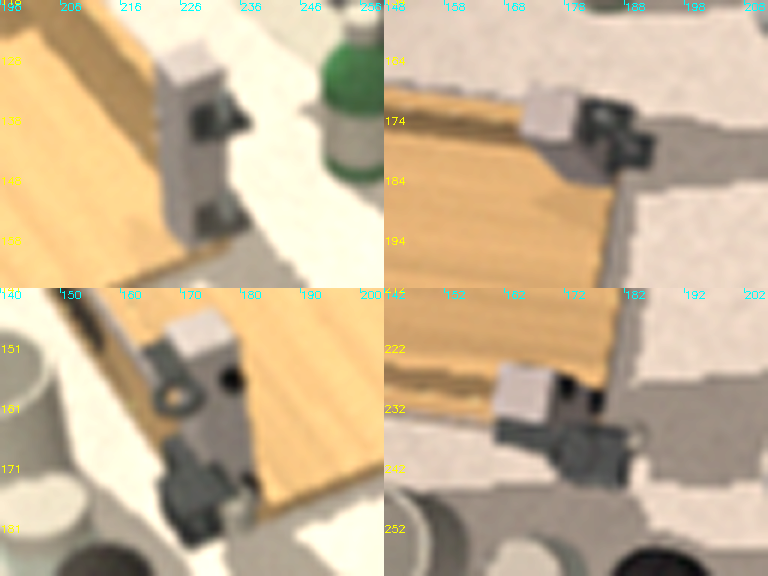

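```bash
python3 - <<'E'
from h import *
np.set_printoptions(precision=4,suppress=True)
H=((227.75,128.6),(175.75,172.9));L=((173.4,148.3),(165.6,229.3))
for n,(s,t) in(("hinge",H),("latch",L)):
    print(n,onz("side",s,.135),onz("top",t,.135),*tri(s,t))
h=(onz("side",H[0],.135)+onz("top",H[1],.135))/2;l=(onz("side",L[0],.135)+onz("top",L[1],.135))/2
d=(l-h)[:2];print("len",np.linalg.norm(d),"(190)")
yaw=np.arctan2(d[1],d[0])-np.pi/2;print("yaw",np.degrees(yaw)%360)
c,s=np.cos(yaw),np.sin(yaw);Rm=np.array([[c,-s],[s,c]])
o=((h+l)/2)[:2]-Rm@[-.145,0];print("crate",o)
w=lambda x,y,z:np.r_[o+Rm@[x,y],z]
pl=w(-.174,-.1,.044);ce=w(-.174,.122,.128);print("pintle",pl,"eye",ce,"meas eye side",onz("side",(169.1,159.3),.125))
for n in("side","top"):print(n,"pintle hi top",proj(n,pl+[0,0,.092]),"eye",proj(n,ce), "corner back",proj(n,w(.16,-.11,.08)),proj(n,w(.16,.11,.08)))
# gate / pin closeups
a=cv2.imread("pics/side0.png");b=cv2.imread("pics/top0.png")
mosaic("m2",[(a,284,206),(b,284,195),(a,336,246),(b,345,200),(a,293,270),(b,327,226)],k=6,w=32,h=16,g=2.2)
E
```

```text
hinge [0.6578 0.108  0.135 ] [0.6581 0.1077 0.135 ] [0.6579 0.1078 0.1351] 0.0003564751007483877
latch [0.4692 0.1304 0.135 ] [0.4701 0.1282 0.135 ] [0.4691 0.1281 0.1368] 0.0018037092657308524
len 0.18946488419001986 (190)
yaw 83.50421635943364
crate [0.5802 0.2626]
pintle [0.6599 0.0784 0.044 ] eye [0.4393 0.1036 0.128 ] meas eye side [0.4378 0.1054 0.125 ]
side pintle hi top [233.6403 132.8115] eye [169.6969 158.6956] corner back [192.031   93.6779] [135.4473 112.0739]
top pintle hi top [184.5392 172.4723] eye [173.0831 239.2342] corner back [ 93.6544 161.3213] [ 79.2109 223.601 ]
```

View pics/m2.png

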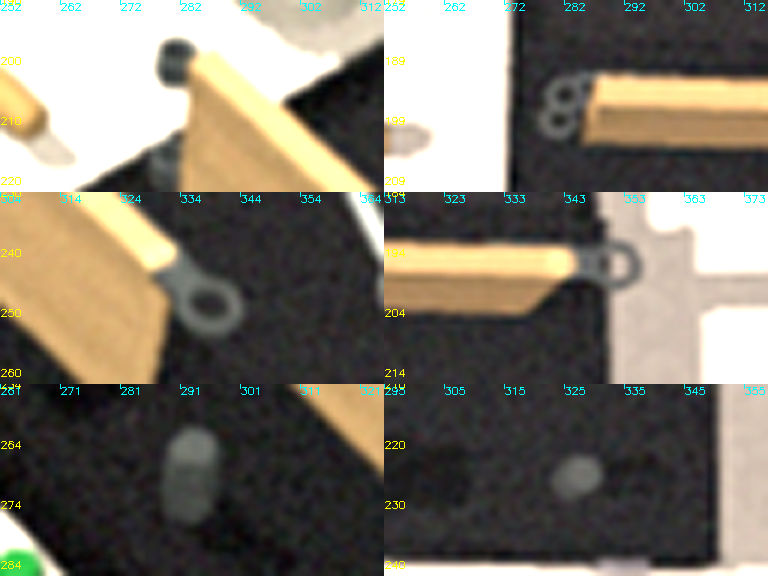

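```bash
python3 - <<'E'
from h import *
np.set_printoptions(precision=4,suppress=True)
for n,s,t,z in(("sock",(281.4,198.4),(282.4,195.1),.154),("eye",(339.4,248.9),(351.9,196.1),.166),("pin",(293.3,263.9),(327.9,225.1),.1)):
    print(n,onz("side",s,z),onz("top",t,z),*tri(s,t))
a=cv2.imread("pics/side0.png");b=cv2.imread("pics/top0.png")
# gate top face mask, bright wood, top view
for n,im,box in(("top",b,(285,188,350,205)),):
    c=im[box[1]:box[3],box[0]:box[2]].astype(int)
    print(c[4:14,10].tolist())
    m=((c[:,:,2]>170)).astype(np.uint8)
    r=cv2.minAreaRect(np.argwhere(m)[:,::-1].astype(np.float32));print(r,m.sum())
    print("ctr",onz(n,np.array(r[0])+box[:2],.166))
# file: wood handle & whole tool mask vs table; wrench
for n,im in(("side",a),("top",b)):
    hsv=cv2.cvtColor(im,cv2.COLOR_BGR2HSV)
    u,v=np.round(proj(n,[.583,-.12,.012])).astype(int)
    w=hsv[v-12:v+13,u-14:u+15]; m=(w[...,1]>110)
    ys,xs=np.nonzero(m);c=np.array([xs.mean()+u-14,ys.mean()+v-12]);print(n,"file handle",c,m.sum(),onz(n,c,.012))
E
```

```text
sock [ 0.5882 -0.2442  0.154 ] [ 0.5864 -0.2462  0.154 ] [ 0.586  -0.2462  0.1571] 0.0005072793420414041
eye [ 0.5865 -0.4681  0.166 ] [ 0.5854 -0.4685  0.166 ] [ 0.5854 -0.4684  0.1671] 0.000698364069409615
pin [ 0.5007 -0.4008  0.1   ] [ 0.4984 -0.4017  0.1   ] [ 0.4988 -0.4017  0.1024] 0.0015411249903173542
[[53, 68, 84], [76, 113, 146], [71, 107, 137], [72, 107, 139], [71, 105, 136], [46, 65, 82], [38, 59, 74], [40, 61, 78], [45, 63, 80], [45, 65, 82]]
((0.0, 0.0), (0.0, 0.0), 0.0) 0
ctr [ 0.6075 -0.2537  0.166 ]
side file handle [252.1111 205.5926] 108 [ 0.5856 -0.1166  0.012 ]
top file handle [244.4943 202.3103] 87 [ 0.5852 -0.118   0.012 ]
```

```bash
cat >> h.py <<'E'
def pose():
    s=manip.sense();M=R.from_rotvec(s["tool_rot"]).as_matrix()
    return s,M
def go(xyz,phi=None):
    """print the turn to bring tool y to yaw phi (deg) and then the shift in tool axes (cm)"""
    s,M=pose(); f=np.degrees(np.arctan2(M[1,1],M[0,1])); t=0
    if phi is not None: t=-np.radians((phi-f+90)%180-90)
    M2=M@R.from_rotvec([0,0,t]).as_matrix()
    d=M2.T@(np.array(xyz)-s["tool_pos"])*100
    print(f"t={s['time']:.2f} phi={f:.2f} tilt={np.degrees(np.arccos(-M[2,2])):.2f} tcp={np.round(s['tool_pos'],4)} F={np.round(s['ft_force'],1)} w={s['gripper_width']:.4f} g={s['grip_force']:.1f} turn={t:.3f} shift={np.round(d,2)}")
E
python3 - <<'E'
from h import *
go([.585,-.117,.2],2)
E
```

```text
t=0.10 phi=72.20 tilt=0.14 tcp=[0.1985 0.618  0.1941] F=[-0.3 -0.9 -1. ] w=0.0851 g=0.0 turn=1.225 shift=[-74.8   36.06  -0.44]
```

Emit:
{"method": "servo_tool", "body": {"targets": [{"xyz": [0, 0, -0.5], "turn": 0.122}, {"xyz": [0, 0, -0.5], "turn": 0.122}, {"xyz": [0, 0, -0.5], "turn": 0.122}, {"xyz": [0, 0, -0.5], "turn": 0.122}, {"xyz": [0, 0, -0.5], "turn": 0.122}, {"xyz": [0, 0, -0.5], "turn": 0.122}, {"xyz": [0, 0, 0], "turn": 0.122}, {"xyz": [0, 0, 0], "turn": 0.122}, {"xyz": [0, 0, 0], "turn": 0.122}, {"xyz": [0, 0, 0], "turn": 0.122}]}}

```text
time: 0.93
tool_pos: [0.1985, 0.6183, 0.2246]
tool_rot: [2.183, 2.258, -0.002]
ft_force: [-0.4, 0.1, 0.4]
gripper_width: 0.0854
grip_force: 0.0
```

```bash
python3 - <<'E'
from h import *
go([.585,-.117,.2],2)
E
```

```text
t=0.93 phi=1.95 tilt=0.09 tcp=[0.1985 0.6183 0.2246] F=[-0.4  0.1  0.4] w=0.0854 g=0.0 turn=-0.001 shift=[-74.83  36.06   2.55]
```

Emit:
{"method": "servo_tool", "body": {"targets": [{"xyz": [-3.4, 1.64, 0]}, {"xyz": [-3.4, 1.64, 0]}, {"xyz": [-3.4, 1.64, 0]}, {"xyz": [-3.4, 1.64, 0]}, {"xyz": [-3.4, 1.64, 0]}, {"xyz": [-3.4, 1.64, 0]}, {"xyz": [-3.4, 1.64, 0]}, {"xyz": [-3.4, 1.64, 0]}, {"xyz": [-3.4, 1.64, 0]}, {"xyz": [-3.4, 1.64, 0]}, {"xyz": [-3.4, 1.64, 0]}, {"xyz": [-3.4, 1.64, 0]}, {"xyz": [-3.4, 1.64, 0]}, {"xyz": [-3.4, 1.64, 0]}, {"xyz": [-3.4, 1.64, 0]}, {"xyz": [-3.4, 1.64, 0]}, {"xyz": [-3.4, 1.64, 0]}, {"xyz": [-3.4, 1.64, 0]}, {"xyz": [-3.4, 1.64, 0]}, {"xyz": [-3.4, 1.64, 0]}]}}

```text
$.targets[0]: bad value
```

```bash
cat >> h.py <<'E'
def filepose(im,n,guess,r=14):
    hsv=cv2.cvtColor(im,cv2.COLOR_BGR2HSV);u,v=np.round(proj(n,guess)).astype(int)
    m=hsv[v-r:v+r+1,u-r:u+r+1,1]>110
    ys,xs=np.nonzero(m);c=np.array([xs.mean()+u-r,ys.mean()+v-r]);return onz(n,c,.012),m.sum()
E
python3 - <<'E'
from h import *
a=snap("side");b=snap("top","t2",(190,150,290,270),5)
print(filepose(a,"side",[.585,-.117,.012]))
try: print(filepose(b,"top",[.585,-.117,.012]))
except Exception as e: print(e)
go([.585,-.117,.1],2)
E
```

```text
(array([ 0.58572369, -0.11638462,  0.012     ]), np.int64(109))
(array([ 0.58503643, -0.11825582,  0.012     ]), np.int64(87))
t=1.03 phi=2.31 tilt=0.08 tcp=[0.1985 0.6184 0.2246] F=[0.3 1.1 0.1] w=0.0853 g=0.0 turn=0.005 shift=[-74.82  36.06  12.56]
```

View pics/t2.png

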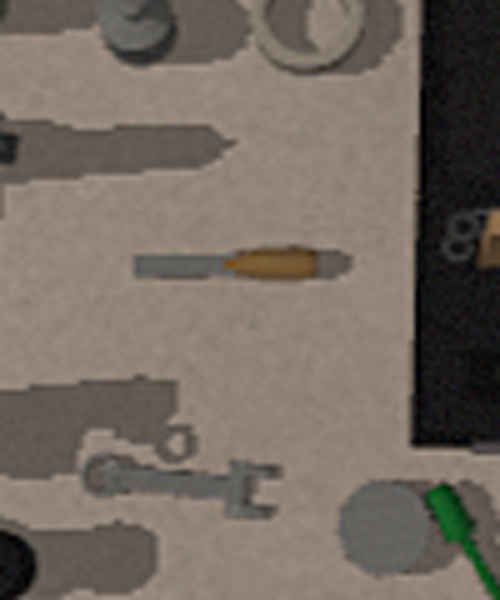

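Emit:
{"method": "servo_tool", "body": {"targets": [{"xyz": [-3.7, 1.78, 0], "turn": 0}, {"xyz": [-3.7, 1.78, 0], "turn": 0}, {"xyz": [-3.7, 1.78, 0], "turn": 0}, {"xyz": [-3.7, 1.78, 0], "turn": 0}, {"xyz": [-3.7, 1.78, 0], "turn": 0}, {"xyz": [-3.7, 1.78, 0], "turn": 0}, {"xyz": [-3.7, 1.78, 0], "turn": 0}, {"xyz": [-3.7, 1.78, 0], "turn": 0}, {"xyz": [-3.7, 1.78, 0], "turn": 0}, {"xyz": [-3.7, 1.78, 0], "turn": 0}, {"xyz": [-3.7, 1.78, 0], "turn": 0}, {"xyz": [-3.7, 1.78, 0], "turn": 0}, {"xyz": [-3.7, 1.78, 0], "turn": 0}, {"xyz": [-3.7, 1.78, 0], "turn": 0}, {"xyz": [-3.7, 1.78, 0], "turn": 0}, {"xyz": [-3.7, 1.78, 0], "turn": 0}, {"xyz": [-3.7, 1.78, 0], "turn": 0}, {"xyz": [-3.7, 1.78, 0], "turn": 0}, {"xyz": [-3.7, 1.78, 0], "turn": 0}, {"xyz": [-3.7, 1.78, 0], "turn": 0}]}}

```text
time: 2.7
tool_pos: [0.5846, -0.1076, 0.2251]
tool_rot: [-2.171, -2.27, -0.0]
ft_force: [-0.2, 0.1, 0.2]
gripper_width: 0.0856
grip_force: 0.0
```

```bash
python3 - <<'E'
from h import *
go([.5855,-.112,.003],2.3)
E
```

```text
t=2.70 phi=2.55 tilt=0.03 tcp=[ 0.5846 -0.1076  0.2251] F=[-0.2  0.1  0.2] w=0.0856 g=0.0 turn=0.004 shift=[-0.45  0.07 22.21]
```

Emit:
{"method": "servo_tool", "body": {"targets": [{"xyz": [-0.45, 0.07, 4], "turn": 0}, {"xyz": [0, 0, 4], "turn": 0}, {"xyz": [0, 0, 4], "turn": 0}, {"xyz": [0, 0, 4], "turn": 0}, {"xyz": [0, 0, 3], "turn": 0}, {"xyz": [0, 0, 2], "turn": 0}, {"xyz": [0, 0, 1.1], "turn": 0}, {"xyz": [0, 0, 0], "turn": 0}]}}

```text
time: 3.37
tool_pos: [0.5823, -0.11, 0.0014]
tool_rot: [-2.171, -2.265, 0.006]
ft_force: [0.7, -0.3, -0.2]
gripper_width: 0.0854
grip_force: 0.0
```

Emit:
{"method": "servo_tool", "body": {"targets": [{"xyz": [0, 0, 0], "turn": 0}, {"xyz": [0, 0, 0], "turn": 0}, {"xyz": [0, 0, 0], "turn": 0}, {"xyz": [0, 0, 0], "turn": 0}, {"xyz": [0, 0, 0], "turn": 0}, {"xyz": [0, 0, 0], "turn": 0}, {"xyz": [0, 0, 0], "turn": 0}], "grip": 0}}

```text
time: 3.95
tool_pos: [0.5853, -0.1106, 0.0048]
tool_rot: [2.176, 2.265, 0.001]
ft_force: [-0.5, 0.1, 0.0]
gripper_width: 0.0003
grip_force: 0.0
```

Emit:
{"method": "servo_tool", "body": {"targets": [{"xyz": [0, 0, -2], "turn": 0}, {"xyz": [0, 0, -4], "turn": 0}, {"xyz": [0, 0, -4], "turn": 0}, {"xyz": [0, 0, -4], "turn": 0}, {"xyz": [0, 0, -4], "turn": 0}]}}

```text
time: 4.37
tool_pos: [0.5843, -0.1109, 0.186]
tool_rot: [-2.177, -2.265, 0.001]
ft_force: [1.2, 0.5, -0.4]
gripper_width: -0.0003
grip_force: 0.0
```

```bash
python3 - <<'E'
from h import *
yaw=np.radians(83.5);Rm=np.array([[np.cos(yaw),-np.sin(yaw)],[np.sin(yaw),np.cos(yaw)]])
p=np.array([.5802,.2626])+Rm@[0,-.035];print(p)
go([*p,.18],-6.5)
E
```

```text
[0.61497501 0.25863789]
t=4.37 phi=2.27 tilt=0.04 tcp=[ 0.5843 -0.1109  0.186 ] F=[ 1.2  0.5 -0.4] w=-0.0003 g=0.0 turn=0.153 shift=[37.07 -1.14  0.59]
```

```bash
python3 - <<'E'
from h import *
a=snap("side");b=snap("top")
mosaic("m3",[(a,236,200),(b,225,220)],k=4,w=50,h=50,g=1.4)
for n,im in(("side",a),("top",b)):
    try:print(filepose(im,n,[.585,-.117,.012],18))
    except Exception as e:print(e)
E
```

```text
(array([ 0.58530346, -0.11951067,  0.012     ]), np.int64(112))
(array([ 0.58863536, -0.12481711,  0.012     ]), np.int64(66))
```

View pics/m3.png

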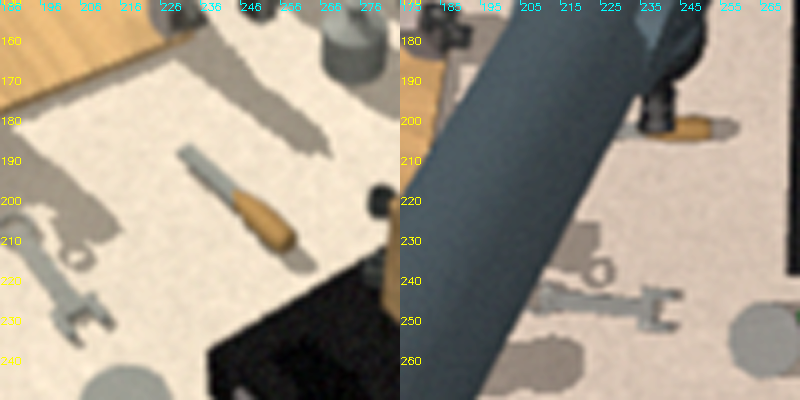

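```bash
python3 - <<'E'
from h import *
t=manip.sense()["tool_pos"]
for n in("side","top"):print(n,proj(n,t))
a=snap("side");b=snap("top")
for n,im in(("side",a),("top",b)): 
    u,v=proj(n,t); cv2.drawMarker(im,(round(u),round(v)),(0,0,255),0,5,1)
mosaic("m4",[(a,*proj("side",t)),(b,*proj("top",t))],k=5,w=40,h=40,g=1.6)
E
```

```text
side [252.95235416 161.50326901]
top [240.67171347 190.56248643]
```

View pics/m4.png

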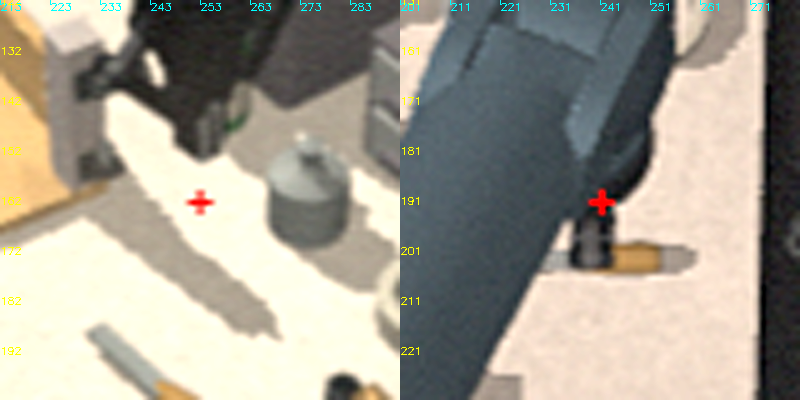

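```bash
python3 - <<'E'
from h import *
print(tri((252.5,151.5),(239.5,203.5)),tri((252.5,151.5),(239.5,198.)));print(manip.sense())
E
```

```text
(array([ 0.55588509, -0.12403363,  0.25292267]), np.float64(0.039113385144734704)) (array([ 0.56823157, -0.11927512,  0.24394485]), np.float64(0.025265122718917937))
{'time': 4.5667, 'joint_pos': array([-0.55745814,  0.37676662,  0.83908516,  1.77433485, -0.31005506,
        1.12453662,  0.42182125]), 'qvel': array([ 0.00865045,  0.03794318, -0.02929038,  0.05485282, -0.00392281,
        0.00146166, -0.0002616 ]), 'effort': array([ 2.09336495e-01, -3.31450582e+01,  8.33225995e+00, -2.47285974e+01,
        4.17440641e-02, -8.18020315e-02, -6.38101148e-03]), 'tool_pos': array([ 0.58610641, -0.11092914,  0.18613203]), 'tool_rot': array([2.17499598, 2.26385614, 0.00479834]), 'ft_force': array([ 0.48069244,  0.26739867, -0.54696541]), 'wrist_torque': array([-0.00651573, -0.00717766, -0.03943517]), 'grip_force': 0.0, 'gripper_width': -0.00011849248017457378}
```

```bash
python3 - <<'E'
from h import *
t=manip.sense()["tool_pos"];print(t)
for n,dz in(("side",0),("top",0)): print(n,[np.round(proj(n,t+[0,0,z]),1).tolist() for z in(0,.02,.035,.073,.1)])
a=snap("side");b=snap("top")
a0=cv2.imread("pics/side0.png");b0=cv2.imread("pics/top0.png")
# dark difference against the empty scene: lowest changed rows by column in the side view
d=(cv2.absdiff(a,a0).max(2)>25)
for u in range(228,280,4):
    v=np.nonzero(d[:175,u])[0]; print(u,v.max() if len(v) else None,end="; ")
mosaic("m5",[(a,255,135),(b,240,185)],k=8,w=25,h=36,g=2.2)
E
```

```text
[ 0.58610641 -0.11092914  0.18613203]
side [[251.2, 163.4], [251.3, 158.2], [251.3, 154.2], [251.3, 143.8], [251.3, 136.1]]
top [[240.1, 192.4], [239.8, 191.1], [239.5, 190.1], [238.9, 187.5], [238.4, 185.5]]
228 63; 232 136; 236 142; 240 144; 244 147; 248 154; 252 156; 256 153; 260 139; 264 136; 268 129; 272 61; 276 None;
```

View pics/m5.png

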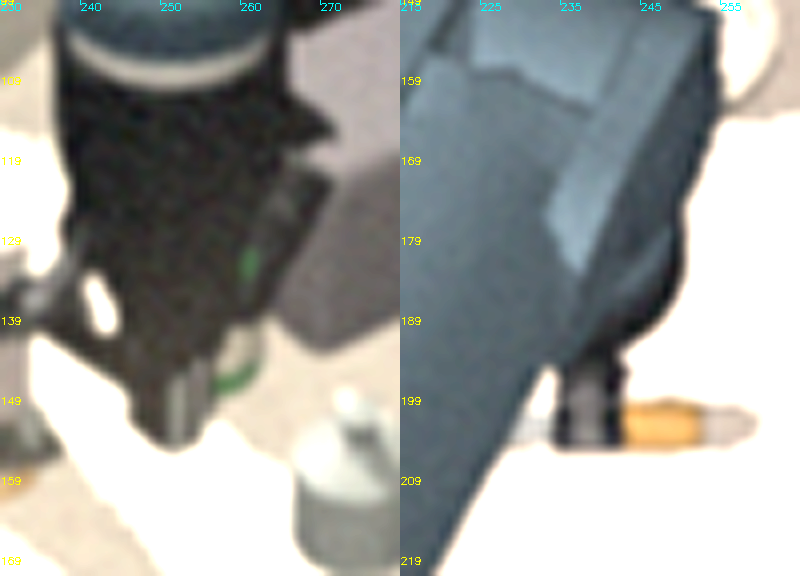

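Emit:
{"method": "servo_tool", "body": {"targets": [{"xyz": [0, -3, 4], "turn": 0}, {"xyz": [0, -3, 4], "turn": 0}, {"xyz": [0, 0, 4], "turn": 0}, {"xyz": [0, 0, 3], "turn": 0}, {"xyz": [0, 0, 1.5], "turn": 0}, {"xyz": [0, 0, 0.5], "turn": 0}, {"xyz": [0, 0, 0], "turn": 0}, {"xyz": [0, 0, 0], "turn": 0}, {"xyz": [0, 0, 0], "turn": 0}], "grip": 0}}

```text
time: 5.42
tool_pos: [0.5362, -0.1132, 0.0287]
tool_rot: [2.176, 2.264, 0.002]
ft_force: [0.9, -0.4, 0.1]
gripper_width: 0.0004
grip_force: 0.0
```

```bash
python3 - <<'E'
from h import *
t=manip.sense()["tool_pos"];print(t)
for n in("side","top"): print(n,[np.round(proj(n,t+[0,0,z]),1).tolist() for z in(0,.02,.035,.073)])
a=snap("side");b=snap("top")
a0=cv2.imread("pics/side0.png")
d=(cv2.absdiff(a,a0).max(2)>40);u0,v0=np.round(proj("side",t)).astype(int)
for u in range(u0-10,u0+11,2):
    v=np.nonzero(d[:v0+25,u])[0]; print(u,v.max() if len(v) else None,a[v.max(),u] if len(v) else 0,end="; ")
mosaic("m6",[(a,u0,v0),(b,*proj("top",t))],k=8,w=25,h=25,g=2)
E
```

```text
[ 0.53616304 -0.11321972  0.02868953]
side [[238.5, 208.7], [238.3, 204.2], [238.2, 200.9], [238.0, 192.1]]
top [[242.6, 215.1], [242.3, 214.3], [242.1, 213.7], [241.6, 212.1]]
228 195 [102 114 122]; 230 196 [102 114 121]; 232 197 [104 119 124]; 234 200 [111 125 134]; 236 201 [55 60 64]; 238 202 [71 77 80]; 240 202 [ 87  97 100]; 242 198 [55 60 60]; 244 191 [ 88  97 106]; 246 188 [ 98 109 115]; 248 188 [ 93 101 107];
```

View pics/m6.png

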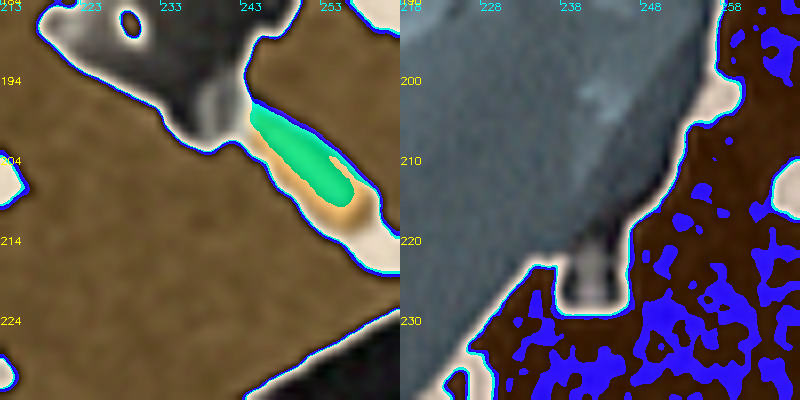

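Emit:
{"method": "servo_tool", "body": {"targets": [{"xyz": [0, 0, 1], "turn": 0}, {"xyz": [0, 0, 1], "turn": 0}, {"xyz": [0, 0, 0.4], "turn": 0}, {"xyz": [0, 0, 0], "turn": 0}, {"xyz": [0, 0, 0], "turn": 0}]}}

```text
time: 5.93
tool_pos: [0.5343, -0.1127, 0.003]
tool_rot: [-2.176, -2.265, 0.002]
ft_force: [0.6, 0.1, 0.1]
gripper_width: -0.0003
grip_force: 0.0
```

Emit:
{"method": "servo_tool", "body": {"targets": [{"xyz": [0, 0, 0.3], "turn": 0}, {"xyz": [0, 0, 0.3], "turn": 0}, {"xyz": [0, 0, 0], "turn": 0}]}}

```text
time: 6.18
tool_pos: [0.5347, -0.1127, -0.0028]
tool_rot: [-2.176, -2.265, 0.001]
ft_force: [-0.2, -0.4, -0.7]
gripper_width: -0.0002
grip_force: 0.0
```

Emit:
{"method": "servo_tool", "body": {"targets": [{"xyz": [0, 0, 0.3], "turn": 0}, {"xyz": [0, 0, 0.2], "turn": 0}, {"xyz": [0, 0, 0], "turn": 0}]}}

```text
time: 6.43
tool_pos: [0.5346, -0.1127, -0.0077]
tool_rot: [-2.176, -2.265, 0.001]
ft_force: [-0.8, 0.5, 0.0]
gripper_width: -0.0001
grip_force: 0.0
```

Emit:
{"method": "servo_tool", "body": {"targets": [{"xyz": [0, 0, 0.3], "turn": 0}, {"xyz": [0, 0, 0.3], "turn": 0}, {"xyz": [0, 0, 0.2], "turn": 0}, {"xyz": [0, 0, 0], "turn": 0}]}}

```text
time: 6.77
tool_pos: [0.5345, -0.1127, -0.0159]
tool_rot: [-2.176, -2.265, 0.001]
ft_force: [0.7, -0.8, -0.8]
gripper_width: -0.0001
grip_force: 0.0
```

Emit:
{"method": "servo_tool", "body": {"targets": [{"xyz": [0, 0, 0.2], "turn": 0}, {"xyz": [0, 0, 0.2], "turn": 0}, {"xyz": [0, 0, 0], "turn": 0}]}}

```text
time: 7.02
tool_pos: [0.5347, -0.1127, -0.0197]
tool_rot: [-2.176, -2.265, 0.001]
ft_force: [-0.7, 0.1, 0.9]
gripper_width: -0.0001
grip_force: 0.0
```

Emit:
{"method": "servo_tool", "body": {"targets": [{"xyz": [0, 0, 0.2], "turn": 0}, {"xyz": [0, 0, 0.2], "turn": 0}, {"xyz": [0, 0, 0], "turn": 0}]}}

```text
time: 7.27
tool_pos: [0.5347, -0.1126, -0.0237]
tool_rot: [-2.176, -2.265, 0.001]
ft_force: [-0.9, -0.2, -0.6]
gripper_width: -0.0001
grip_force: 0.0
```

Emit:
{"method": "servo_tool", "body": {"targets": [{"xyz": [0, 0, 0.2], "turn": 0}, {"xyz": [0, 0, 0], "turn": 0}]}}

```text
time: 7.43
tool_pos: [0.5348, -0.1127, -0.0256]
tool_rot: [-2.176, -2.265, 0.0]
ft_force: [-0.7, -0.3, -0.6]
gripper_width: -0.0002
grip_force: 0.0
```

Emit:
{"method": "servo_tool", "body": {"targets": [{"xyz": [0, 0, 0.2], "turn": 0}, {"xyz": [0, 0, 0], "turn": 0}]}}

```text
time: 7.6
tool_pos: [0.5348, -0.1127, -0.0276]
tool_rot: [-2.176, -2.265, 0.0]
ft_force: [-0.0, 0.0, -0.0]
gripper_width: 0.0004
grip_force: 0.0
```

Emit:
{"method": "servo_tool", "body": {"targets": [{"xyz": [0, 0, 0.2], "turn": 0}, {"xyz": [0, 0, 0], "turn": 0}]}}

```text
time: 7.77
tool_pos: [0.5348, -0.1127, -0.0296]
tool_rot: [-2.176, -2.265, 0.0]
ft_force: [0.1, -0.2, -0.1]
gripper_width: -0.0001
grip_force: 0.0
```

Emit:
{"method": "servo_tool", "body": {"targets": [{"xyz": [0, 0, 0.1], "turn": 0}, {"xyz": [0, 0, 0], "turn": 0}]}}

```text
time: 7.93
tool_pos: [0.5349, -0.1127, -0.0305]
tool_rot: [-2.176, -2.265, 0.0]
ft_force: [0.0, 0.4, -0.5]
gripper_width: 0.0005
grip_force: 0.0
```

Emit:
{"method": "servo_tool", "body": {"targets": [{"xyz": [0, 0, 0.1], "turn": 0}, {"xyz": [0, 0, 0], "turn": 0}]}}

```text
time: 8.1
tool_pos: [0.5349, -0.1127, -0.0314]
tool_rot: [-2.176, -2.265, 0.0]
ft_force: [0.1, 1.0, 0.1]
gripper_width: 0.0003
grip_force: 0.0
```

```bash
python3 - <<'E'
from h import *
t=manip.sense()["tool_pos"];print(t,manip.sense()["ft_force"])
a=snap("side");b=snap("top")
a0=cv2.imread("pics/side0.png");b0=cv2.imread("pics/top0.png")
for n,im,i0 in(("side",a,a0),("top",b,b0)):
    d=(cv2.absdiff(im,i0).max(2)>45);u0,v0=np.round(proj(n,[*t[:2],0])).astype(int)
    print(n,u0,v0,[(u,int(np.nonzero(d[:v0+25,u])[0].max())) for u in range(u0-8,u0+11,2)])
E
```

```text
[ 0.53494611 -0.11273452 -0.03140648] [0.13350647 0.95546941 0.05937251]
side 238 215 [(230, 210), (232, 210), (234, 212), (236, 214), (238, 218), (240, 220), (242, 222), (244, 233), (246, 232), (248, 231)]
top 243 217 [(235, 224), (237, 224), (239, 231), (241, 231), (243, 231), (245, 231), (247, 220), (249, 219), (251, 218), (253, 213)]
```

Emit:
{"method": "servo_tool", "body": {"targets": [{"xyz": [0, 0, 0.15], "turn": 0}, {"xyz": [0, 0, 0], "turn": 0}]}}

```text
time: 8.37
tool_pos: [0.5349, -0.1127, -0.033]
tool_rot: [-2.176, -2.265, 0.0]
ft_force: [0.1, 0.4, 0.5]
gripper_width: -0.0004
grip_force: 0.0
```

Emit:
{"method": "servo_tool", "body": {"targets": [{"xyz": [0, 0, 0.15], "turn": 0}, {"xyz": [0, 0, 0], "turn": 0}]}}

```text
time: 8.53
tool_pos: [0.5348, -0.1127, -0.0345]
tool_rot: [-2.176, -2.265, 0.0]
ft_force: [-0.2, 0.1, -0.3]
gripper_width: 0.0001
grip_force: 0.0
```

Emit:
{"method": "servo_tool", "body": {"targets": [{"xyz": [0, 0, 0.15], "turn": 0}, {"xyz": [0, 0, 0], "turn": 0}]}}

```text
time: 8.7
tool_pos: [0.5352, -0.1128, -0.0357]
tool_rot: [2.177, 2.265, 0.0]
ft_force: [0.2, 0.6, 1.4]
gripper_width: 0.0003
grip_force: 0.6
```

Emit:
{"method": "servo_tool", "body": {"targets": [{"xyz": [0, 0, 0.15], "turn": 0}, {"xyz": [0, 0, 0], "turn": 0}]}}

```text
time: 8.87
tool_pos: [0.5352, -0.1128, -0.0358]
tool_rot: [-2.176, -2.264, -0.002]
ft_force: [-4.3, 0.8, 12.8]
gripper_width: -0.0002
grip_force: 6.4
```

Emit:
{"method": "servo_tool", "body": {"targets": [{"xyz": [0, 0, -3], "turn": 0}, {"xyz": [0, 0, -3.5], "turn": 0}, {"xyz": [0, 2.55, 0], "turn": 0}, {"xyz": [0, 2.5, 0], "turn": 0}, {"xyz": [0, 0, 0], "turn": 0}, {"xyz": [0, 0, 0], "turn": 0}, {"xyz": [0, 0, 0], "turn": 0}], "grip": 8.5}}

```text
time: 9.45
tool_pos: [0.5842, -0.1109, 0.027]
tool_rot: [-2.176, -2.264, 0.002]
ft_force: [-0.9, 0.1, 0.4]
gripper_width: 0.0833
grip_force: 0.0
```

```bash
sed -i 's/^def pose/ZB=.0355\ndef pose/; s/s=manip.sense();M=/s=manip.sense();s["tool_pos"]=s["tool_pos"]+[0,0,ZB];M=/' h.py; python3 - <<'E'
from h import *
go([.5855,-.113,.003],2.3)
a=snap("side");print(filepose(a,"side",[.585,-.117,.012]))
E
```

```text
t=9.45 phi=2.29 tilt=0.12 tcp=[ 0.5842 -0.1109  0.0625] F=[-0.9  0.1  0.4] w=0.0833 g=0.0 turn=-0.000 shift=[-0.22  0.13  5.95]
(array([ 0.58532109, -0.11616847,  0.012     ]), np.int64(111))
```

Emit:
{"method": "servo_tool", "body": {"targets": [{"xyz": [-0.2, 0.13, 2], "turn": 0}, {"xyz": [0, 0, 2], "turn": 0}, {"xyz": [0, 0, 1.4], "turn": 0}, {"xyz": [0, 0, 0.5], "turn": 0}, {"xyz": [0, 0, 0], "turn": 0}]}}

```text
time: 9.92
tool_pos: [0.5842, -0.1125, -0.0332]
tool_rot: [-2.175, -2.262, 0.005]
ft_force: [-0.3, -0.0, 0.1]
gripper_width: 0.0853
grip_force: 0.0
```

Emit:
{"method": "servo_tool", "body": {"targets": [{"xyz": [0, 0, 0], "turn": 0}, {"xyz": [0, 0, 0], "turn": 0}, {"xyz": [0, 0, 0], "turn": 0}, {"xyz": [0, 0, 0], "turn": 0}, {"xyz": [0, 0, 0], "turn": 0}, {"xyz": [0, 0, 0], "turn": 0}, {"xyz": [0, 0, 0], "turn": 0}], "grip": 0}}

```text
time: 10.5
tool_pos: [0.5878, -0.1129, -0.0303]
tool_rot: [2.176, 2.265, 0.002]
ft_force: [0.1, -0.1, 3.9]
gripper_width: 0.0215
grip_force: 60.9
```

Emit:
{"method": "servo_tool", "body": {"targets": [{"xyz": [0, 0, -2], "turn": 0}, {"xyz": [0, 0, -4], "turn": 0}, {"xyz": [0, 0, -4], "turn": 0}, {"xyz": [0, 0, -4], "turn": 0}, {"xyz": [0, 0, -4], "turn": 0}]}}

```text
time: 10.92
tool_pos: [0.5858, -0.1126, 0.1497]
tool_rot: [-2.176, -2.264, 0.002]
ft_force: [0.2, -0.2, 0.5]
gripper_width: 0.0213
grip_force: 60.3
```

```bash
cat >> h.py <<'E'
yaw=np.radians(83.5);Rm=np.array([[np.cos(yaw),-np.sin(yaw)],[np.sin(yaw),np.cos(yaw)]])
W=lambda x,y,z:np.r_[np.array([.5802,.2626])+Rm@[x,y],z]
E
python3 - <<'E'
from h import *
go(W(0,-.035,.18),-6.5)
E
```

```text
t=10.92 phi=2.28 tilt=0.10 tcp=[ 0.5858 -0.1126  0.1852] F=[ 0.2 -0.2  0.5] w=0.0213 g=60.3 turn=0.153 shift=[37.21 -1.3   0.52]
```

Emit:
{"method": "servo_tool", "body": {"targets": [{"xyz": [0, 0, 0], "turn": 0.077}, {"xyz": [0, 0, 0], "turn": 0.077}, {"xyz": [3.7, -0.13, 0], "turn": 0}, {"xyz": [3.7, -0.13, 0], "turn": 0}, {"xyz": [3.7, -0.13, 0], "turn": 0}, {"xyz": [3.7, -0.13, 0], "turn": 0}, {"xyz": [3.7, -0.13, 0], "turn": 0}, {"xyz": [3.7, -0.13, 0], "turn": 0}, {"xyz": [3.7, -0.13, 0], "turn": 0}, {"xyz": [3.7, -0.13, 0], "turn": 0}, {"xyz": [3.7, -0.13, 0], "turn": 0}, {"xyz": [3.7, -0.13, 0], "turn": 0}, {"xyz": [0, 0, 0], "turn": 0}]}}

```text
time: 12.0
tool_pos: [0.6136, 0.2706, 0.1472]
tool_rot: [-2.324, -2.105, -0.005]
ft_force: [-0.9, 2.5, -1.1]
gripper_width: 0.0212
grip_force: 60.3
```

```bash
python3 - <<'E'
from h import *
go(W(0,-.035,.021),-6.5)
E
```

```text
t=12.00 phi=-5.66 tilt=0.41 tcp=[0.6136 0.2706 0.1827] F=[-0.9  2.5 -1.1] w=0.0212 g=60.3 turn=0.015 shift=[-1.28  0.32 16.16]
```

Emit:
{"method": "servo_tool", "body": {"targets": [{"xyz": [-0.6, 0.1, 4], "turn": 0}, {"xyz": [0, 0, 4], "turn": 0}, {"xyz": [0, 0, 4], "turn": 0}, {"xyz": [0, 0, 2.6], "turn": 0}, {"xyz": [0, 0, 1.5], "turn": 0}, {"xyz": [0, 0, 0], "turn": 0}, {"xyz": [0, 0, 0], "turn": 0}]}}

```text
time: 12.58
tool_pos: [0.6166, 0.25, -0.0123]
tool_rot: [2.344, 2.091, -0.0]
ft_force: [0.7, 0.8, -0.3]
gripper_width: 0.0212
grip_force: 60.8
```

Emit:
{"method": "servo_tool", "body": {"targets": [{"xyz": [0, 0, 0], "turn": 0}, {"xyz": [0, 0, 0], "turn": 0}, {"xyz": [0, 0, 0], "turn": 0}], "grip": 4.5}}

```text
time: 12.83
tool_pos: [0.6181, 0.2508, -0.0102]
tool_rot: [2.344, 2.091, 0.006]
ft_force: [0.5, -1.7, -0.1]
gripper_width: 0.0446
grip_force: 0.0
```

Emit:
{"method": "servo_tool", "body": {"targets": [{"xyz": [0, 0, -2], "turn": 0}, {"xyz": [0, 0, -4], "turn": 0}, {"xyz": [0, 0, -4], "turn": 0}, {"xyz": [0, 0, -4], "turn": 0}, {"xyz": [0, 0, -3], "turn": 0}, {"xyz": [0, 0, 0], "turn": 0}]}}

```text
time: 13.33
tool_pos: [0.6228, 0.2515, 0.1679]
tool_rot: [2.342, 2.087, 0.026]
ft_force: [1.1, -0.0, 0.9]
gripper_width: 0.0447
grip_force: 0.0
```

```bash
python3 - <<'E'
from h import *
a=snap("side");b=snap("top")
a0=cv2.imread("pics/side0.png");b0=cv2.imread("pics/top0.png")
# wrench: grey (unsaturated darker than table) connected blob near the seen place
for n,im in(("side",a),("top",b)):
    g=cv2.cvtColor(im,cv2.COLOR_BGR2HSV); u,v=np.round(proj(n,[.4275,-.06,.004])).astype(int);r=34
    w=im[v-r:v+r,u-r:u+r].astype(int); 
    br=w.max(2); warm=w[...,2]-w[...,0]
    m=((warm<14)&(br<150)).astype(np.uint8)
    k,l,st,c=cv2.connectedComponentsWithStats(m,connectivity=8)
    for i in range(1,k):
        if st[i,4]>60:
            pts=np.argwhere(l==i)[:,::-1].astype(np.float32)+[u-r,v-r]
            mu=pts.mean(0);e=np.linalg.svd(pts-mu,full_matrices=False)[2][0]
            q=(pts-mu)@e; A,B=[onz(n,mu+e*x,.005) for x in(q.min(),q.max())]
            print(n,st[i],mu,A,B,np.linalg.norm(A-B))
go([.4275,-.063,.18],-3)
cv2.imwrite("pics/b3.png",b)
E
```

```text
side [ 21  17  28  33 220] [198.91818182 219.56363636] [0.4323702  0.01622054 0.005     ] [ 0.4227754  -0.12357977  0.005     ] 0.1401291847558795
side [ 41  56  24  12 228] [217.54385965 248.3377193 ] [ 0.38403111 -0.16253684  0.005     ] [ 0.43735735 -0.20112678  0.005     ] 0.06582455390158892
top [ 13  29  39  13 228] [225.71491228 246.14473684] [0.43419527 0.01416608 0.005     ] [ 0.4220977 -0.1189891  0.005    ] 0.13370360815988544
t=13.43 phi=-6.55 tilt=0.36 tcp=[0.6183 0.2508 0.1967] F=[-0.   0.3 -0.9] w=0.0449 g=0.0 turn=-0.062 shift=[-32.34 -17.42   1.46]
```

Emit:
{"method": "servo_tool", "body": {"targets": [{"xyz": [0, 0, 0], "turn": -0.036}, {"xyz": [-3.16, -1.66, 0], "turn": 0}, {"xyz": [-3.16, -1.66, 0], "turn": 0}, {"xyz": [-3.16, -1.66, 0], "turn": 0}, {"xyz": [-3.16, -1.66, 0], "turn": 0}, {"xyz": [-3.16, -1.66, 0], "turn": 0}, {"xyz": [-3.16, -1.66, 0], "turn": 0}, {"xyz": [-3.16, -1.66, 0], "turn": 0}, {"xyz": [-3.16, -1.66, 0], "turn": 0}, {"xyz": [-3.16, -1.66, 0], "turn": 0}, {"xyz": [-3.16, -1.66, 0], "turn": 0}, {"xyz": [0, 0, 0], "turn": 0}], "grip": 6}}

```text
time: 14.43
tool_pos: [0.4203, -0.0574, 0.1556]
tool_rot: [-2.311, -2.119, 0.005]
ft_force: [-0.7, -0.7, -0.6]
gripper_width: 0.06
grip_force: 0.0
```

```bash
python3 - <<'E'
from h import *
go([.428,-.051,.003],-4.5)
E
```

```text
t=14.43 phi=-4.99 tilt=0.39 tcp=[ 0.4203 -0.0574  0.1911] F=[-0.7 -0.7 -0.6] w=0.0600 g=0.0 turn=-0.008 shift=[ 0.66  0.84 18.8 ]
```

Emit:
{"method": "servo_tool", "body": {"targets": [{"xyz": [0, 0, 4], "turn": 0}, {"xyz": [0, 0, 4], "turn": 0}, {"xyz": [0, 0, 4], "turn": 0}, {"xyz": [0, 0, 3], "turn": 0}, {"xyz": [0, 0, 1], "turn": 0}, {"xyz": [0, 0, 0], "turn": 0}, {"xyz": [0, 0, 0], "turn": 0}, {"xyz": [0, 0, 0], "turn": 0}]}}

```text
time: 15.1
tool_pos: [0.4268, -0.0519, -0.0018]
tool_rot: [2.306, 2.133, 0.001]
ft_force: [0.5, -0.6, 0.4]
gripper_width: 0.0603
grip_force: 0.0
```

```bash
python3 - <<'E'
from h import *
go([.428,-.051,.003],-4.5)
E
```

```text
t=15.10 phi=-4.48 tilt=0.05 tcp=[ 0.4268 -0.0519  0.0337] F=[ 0.5 -0.6  0.4] w=0.0603 g=0.0 turn=0.000 shift=[0.1  0.11 3.07]
```

Emit:
{"method": "servo_tool", "body": {"targets": [{"xyz": [0.05, 0.1, 1.5], "turn": 0}, {"xyz": [0, 0, 1.2], "turn": 0}, {"xyz": [0, 0, 0.5], "turn": 0}, {"xyz": [0, 0, 0], "turn": 0}]}}

```text
time: 15.43
tool_pos: [0.4276, -0.051, -0.0339]
tool_rot: [-2.306, -2.134, -0.001]
ft_force: [0.0, -0.1, -0.1]
gripper_width: 0.0601
grip_force: 0.0
```

Emit:
{"method": "servo_tool", "body": {"targets": [{"xyz": [0, 0, 0], "turn": 0}, {"xyz": [0, 0, 0], "turn": 0}, {"xyz": [0, 0, 0], "turn": 0}, {"xyz": [0, 0, 0], "turn": 0}, {"xyz": [0, 0, 0], "turn": 0}, {"xyz": [0, 0, 0], "turn": 0}, {"xyz": [0, 0, 0], "turn": 0}], "grip": 0}}

```text
time: 16.02
tool_pos: [0.428, -0.0513, -0.0334]
tool_rot: [-2.307, -2.133, -0.002]
ft_force: [-1.3, 1.0, 7.5]
gripper_width: 0.0142
grip_force: 58.5
```

Emit:
{"method": "servo_tool", "body": {"targets": [{"xyz": [0, 0, -2], "turn": 0}, {"xyz": [0, 0, -4], "turn": 0}, {"xyz": [0, 0, -4], "turn": 0}, {"xyz": [0, 0, -4], "turn": 0}, {"xyz": [0, 0, -4], "turn": 0}, {"xyz": [0, 0, 0], "turn": 0}]}}

```text
time: 16.52
tool_pos: [0.4341, -0.049, 0.15]
tool_rot: [-2.303, -2.133, -0.041]
ft_force: [1.9, -1.4, -0.7]
gripper_width: 0.0143
grip_force: 59.2
```

```bash
python3 - <<'E'
from h import *
go(W(0.02,.04,.19),-6.5)
E
```

```text
t=16.52 phi=-4.41 tilt=1.50 tcp=[ 0.4341 -0.049   0.1855] F=[ 1.9 -1.4 -0.7] w=0.0143 g=59.2 turn=0.036 shift=[34.61  7.    0.39]
```

Emit:
{"method": "servo_tool", "body": {"targets": [{"xyz": [0, 0, 0], "turn": 0.036}, {"xyz": [3.46, 0.73, 0], "turn": 0}, {"xyz": [3.46, 0.73, 0], "turn": 0}, {"xyz": [3.46, 0.73, 0], "turn": 0}, {"xyz": [3.46, 0.73, 0], "turn": 0}, {"xyz": [3.46, 0.73, 0], "turn": 0}, {"xyz": [3.46, 0.73, 0], "turn": 0}, {"xyz": [3.46, 0.73, 0], "turn": 0}, {"xyz": [3.46, 0.73, 0], "turn": 0}, {"xyz": [3.46, 0.73, 0], "turn": 0}, {"xyz": [3.46, 0.73, 0], "turn": 0}, {"xyz": [0, 0, 0], "turn": 0}, {"xyz": [0, 0, 0], "turn": 0}, {"xyz": [0, 0, 0], "turn": 0}]}}

```text
time: 17.68
tool_pos: [0.5383, 0.2836, 0.1418]
tool_rot: [2.343, 2.092, -0.003]
ft_force: [0.2, -1.2, -1.4]
gripper_width: 0.0143
grip_force: 59.2
```

```bash
python3 - <<'E'
from h import *
go(W(0.02,.04,.019),-6.5)
E
```

```text
t=17.68 phi=-6.49 tilt=0.13 tcp=[0.5383 0.2836 0.1773] F=[ 0.2 -1.2 -1.4] w=0.0143 g=59.2 turn=0.000 shift=[ 0.42  0.43 15.82]
```

Emit:
{"method": "servo_tool", "body": {"targets": [{"xyz": [0, 0, 4], "turn": 0}, {"xyz": [0, 0, 4], "turn": 0}, {"xyz": [0, 0, 4], "turn": 0}, {"xyz": [0, 0, 2.3], "turn": 0}, {"xyz": [0, 0, 1.3], "turn": 0}, {"xyz": [0, 0, 0], "turn": 0}, {"xyz": [0, 0, 0], "turn": 0}]}}

```text
time: 18.27
tool_pos: [0.5393, 0.2834, -0.0125]
tool_rot: [2.346, 2.09, 0.0]
ft_force: [-0.0, -0.1, -0.5]
gripper_width: 0.0145
grip_force: 59.2
```

Emit:
{"method": "servo_tool", "body": {"targets": [{"xyz": [0, 0, 0], "turn": 0}, {"xyz": [0, 0, 0], "turn": 0}, {"xyz": [0, 0, 0], "turn": 0}], "grip": 4}}

```text
time: 18.52
tool_pos: [0.5408, 0.2858, -0.0107]
tool_rot: [-2.344, -2.092, -0.007]
ft_force: [-0.4, -0.8, -0.2]
gripper_width: 0.0402
grip_force: 0.0
```

Emit:
{"method": "servo_tool", "body": {"targets": [{"xyz": [0, 0, -2], "turn": 0}, {"xyz": [0, 0, -4], "turn": 0}, {"xyz": [0, 0, -4], "turn": 0}, {"xyz": [0, 0, -4], "turn": 0}, {"xyz": [0, 0, -4], "turn": 0}, {"xyz": [0, 0, -4], "turn": 0}, {"xyz": [0, 0, -3], "turn": 0}, {"xyz": [0, 0, 0], "turn": 0}, {"xyz": [0, 0, 0], "turn": 0}]}}

```text
time: 19.27
tool_pos: [0.5409, 0.2853, 0.2407]
tool_rot: [-2.343, -2.091, -0.012]
ft_force: [0.2, 0.1, -0.3]
gripper_width: 0.0399
grip_force: 0.0
```

```bash
python3 - <<'E'
from h import *
go([.5864,-.354,.24],0)
E
```

```text
t=19.27 phi=-6.50 tilt=0.44 tcp=[0.5409 0.2853 0.2762] F=[ 0.2  0.1 -0.3] w=0.0399 g=0.0 turn=-0.113 shift=[-63.95   4.53   3.28]
```

Emit:
{"method": "servo_tool", "body": {"targets": [{"xyz": [0, 0, 0], "turn": -0.113}, {"xyz": [-3.7, 0.26, 0], "turn": 0}, {"xyz": [-3.7, 0.26, 0], "turn": 0}, {"xyz": [-3.7, 0.26, 0], "turn": 0}, {"xyz": [-3.7, 0.26, 0], "turn": 0}, {"xyz": [-3.7, 0.26, 0], "turn": 0}, {"xyz": [-3.7, 0.26, 0], "turn": 0}, {"xyz": [-3.7, 0.26, 0], "turn": 0}, {"xyz": [-3.7, 0.26, 0], "turn": 0}, {"xyz": [-3.7, 0.26, 0], "turn": 0}, {"xyz": [-3.7, 0.26, 0], "turn": 0}, {"xyz": [-3.7, 0.26, 0], "turn": 0}, {"xyz": [-3.7, 0.26, 0], "turn": 0}, {"xyz": [-3.7, 0.26, 0], "turn": 0}, {"xyz": [-3.7, 0.26, 0], "turn": 0}, {"xyz": [-3.7, 0.26, 0], "turn": 0}, {"xyz": [-3.7, 0.26, 0], "turn": 0}, {"xyz": [-3.7, 0.26, 0], "turn": 0}, {"xyz": [0, 0, 0], "turn": 0}, {"xyz": [0, 0, 0], "turn": 0}], "grip": 6}}

```text
time: 20.93
tool_pos: [0.5796, -0.3483, 0.2349]
tool_rot: [-2.228, -2.211, 0.004]
ft_force: [-0.6, -0.0, -0.1]
gripper_width: 0.0601
grip_force: 0.0
```

```bash
python3 - <<'E'
from h import *
go([.5864,-.354,.138],0)
E
```

```text
t=20.93 phi=-0.45 tilt=0.20 tcp=[ 0.5796 -0.3483  0.2704] F=[-0.6 -0.  -0.1] w=0.0601 g=0.0 turn=-0.008 shift=[-0.57  0.73 13.24]
```

Emit:
{"method": "servo_tool", "body": {"targets": [{"xyz": [-0.5, 0.6, 2], "turn": -0.008}, {"xyz": [0, 0, 3], "turn": 0}, {"xyz": [0, 0, 1.5], "turn": 0}, {"xyz": [0, 0, 0], "turn": 0}, {"xyz": [0, 0, 0], "turn": 0}, {"xyz": [0, 0, 0], "turn": 0}]}}

```text
time: 21.43
tool_pos: [0.5896, -0.3488, 0.1725]
tool_rot: [2.211, 2.231, 0.001]
ft_force: [-0.4, -0.0, -0.2]
gripper_width: 0.0604
grip_force: 0.0
```

```bash
python3 - <<'E'
from h import *
go([.5864,-.354,.138],0)
E
```

```text
t=21.43 phi=0.52 tilt=0.05 tcp=[ 0.5896 -0.3488  0.208 ] F=[-0.4 -0.  -0.2] w=0.0604 g=0.0 turn=0.009 shift=[-0.52 -0.33  7.  ]
```

Emit:
{"method": "servo_tool", "body": {"targets": [{"xyz": [-0.5, -0.2, 2], "turn": 0.007}, {"xyz": [0, 0, 2], "turn": 0}, {"xyz": [0, 0, 2], "turn": 0}, {"xyz": [0, 0, 1], "turn": 0}, {"xyz": [0, 0, 0], "turn": 0}, {"xyz": [0, 0, 0], "turn": 0}]}}

```text
time: 21.93
tool_pos: [0.5875, -0.3543, 0.1025]
tool_rot: [2.22, 2.223, 0.001]
ft_force: [0.3, -0.9, 0.8]
gripper_width: 0.0599
grip_force: 0.0
```

Emit:
{"method": "servo_tool", "body": {"targets": [{"xyz": [0, 0, 0], "turn": 0}, {"xyz": [0, 0, 0], "turn": 0}, {"xyz": [0, 0, 0], "turn": 0}, {"xyz": [0, 0, 0], "turn": 0}, {"xyz": [0, 0, 0], "turn": 0}, {"xyz": [0, 0, 0], "turn": 0}, {"xyz": [0, 0, 0], "turn": 0}, {"xyz": [0, 0, 0], "turn": 0}], "grip": 0}}

```text
time: 22.6
tool_pos: [0.5875, -0.3549, 0.1029]
tool_rot: [2.22, 2.221, 0.001]
ft_force: [-0.4, 0.6, 5.0]
gripper_width: 0.014
grip_force: 59.8
```

```bash
python3 - <<'E'
from h import *
go([.5864,-.354,.138],0)
E
```

```text
t=22.60 phi=0.04 tilt=0.08 tcp=[ 0.5875 -0.3549  0.1384] F=[-0.4  0.6  5. ] w=0.0140 g=59.8 turn=0.001 shift=[ 0.09 -0.11  0.04]
```

Emit:
{"method": "servo_tool", "body": {"targets": [{"xyz": [0, 0, -1], "turn": 0}, {"xyz": [0, 0, -1], "turn": 0}, {"xyz": [0, 0, -1.5], "turn": 0}, {"xyz": [0, 0, -2], "turn": 0}, {"xyz": [0, 0, -2], "turn": 0}, {"xyz": [0, 0, -1.5], "turn": 0}, {"xyz": [0, 0, 0], "turn": 0}, {"xyz": [0, 0, 0], "turn": 0}]}}

```text
time: 23.27
tool_pos: [0.5873, -0.3548, 0.1928]
tool_rot: [2.219, 2.221, 0.002]
ft_force: [-0.1, 0.6, -2.9]
gripper_width: 0.014
grip_force: 58.8
```

```bash
python3 - <<'E'
from h import *
np.set_printoptions(precision=3,suppress=True)
print("tape",onz("top",(251,154),.025),"weight",onz("top",(217,153),.06),"bottle",onz("top",(182,147),.1),"tin",onz("top",(268,255),.024))
go([.660,-.091,.228],0)
a=snap("side");b=snap("top")
t=manip.sense()["tool_pos"]+[0,0,ZB]
for n,im in(("side",a),("top",b)): print(n,"sock",proj(n,t+[0,.109,.0156]),"eye",proj(n,t+[0,-.113,.0276]))
cv2.imwrite("pics/sa.png",a);cv2.imwrite("pics/ta.png",b)
E
```

```text
tape [ 0.763 -0.137  0.025] weight [ 0.753 -0.017  0.06 ] bottle [0.76 0.1  0.1 ] tin [ 0.399 -0.205  0.024]
t=23.27 phi=0.05 tilt=0.10 tcp=[ 0.587 -0.355  0.228] F=[-0.1  0.6 -2.9] w=0.0140 g=58.8 turn=0.001 shift=[26.38  7.27  0.03]
side sock [282.48  176.039] eye [343.957 226.006]
top sock [283.455 189.566] eye [358.095 190.236]
```

Emit:
{"method": "servo_tool", "body": {"targets": [{"xyz": [1.6, 0.5, 0], "turn": 0}, {"xyz": [3.3, 0.9, 0], "turn": 0}, {"xyz": [3.3, 0.9, 0], "turn": 0}, {"xyz": [3.3, 0.9, 0], "turn": 0}, {"xyz": [3.3, 0.9, 0], "turn": 0}, {"xyz": [3.3, 0.9, 0], "turn": 0}, {"xyz": [3.3, 0.9, 0], "turn": 0}, {"xyz": [3.3, 0.9, 0], "turn": 0}, {"xyz": [1.5, 0.5, 0], "turn": 0}, {"xyz": [0, 0, 0], "turn": 0}, {"xyz": [0, 0, 0], "turn": 0}, {"xyz": [0, 0, 0], "turn": 0}, {"xyz": [0, 0, 0], "turn": 0}]}}

```text
time: 24.45
tool_pos: [0.6584, -0.0951, 0.1912]
tool_rot: [-2.224, -2.218, 0.003]
ft_force: [0.3, -0.9, -3.1]
gripper_width: 0.0137
grip_force: 58.7
```

```bash
python3 - <<'E'
from h import *
go([.660,-.091,.1494],0)
E
```

```text
t=24.45 phi=-0.17 tilt=0.10 tcp=[ 0.6584 -0.0951  0.2267] F=[ 0.3 -0.9 -3.1] w=0.0137 g=58.7 turn=-0.003 shift=[0.41 0.17 7.73]
```

Lower to the approach height and compare socket and pintle in the pictures.

Emit:
{"method": "servo_tool", "body": {"targets": [{"xyz": [0.2, 0.15, 2], "turn": 0}, {"xyz": [0, 0, 2.5], "turn": 0}, {"xyz": [0, 0, 2], "turn": 0}, {"xyz": [0, 0, 1.2], "turn": 0}, {"xyz": [0, 0, 0], "turn": 0}, {"xyz": [0, 0, 0], "turn": 0}, {"xyz": [0, 0, 0], "turn": 0}]}}

```text
time: 25.03
tool_pos: [0.6622, -0.0915, 0.1162]
tool_rot: [2.221, 2.22, 0.002]
ft_force: [1.0, -0.5, -4.4]
gripper_width: 0.0138
grip_force: 58.8
```

```bash
python3 - <<'E'
from h import *
go([.660,-.031,.1494],0)
a=snap("side");b=snap("top")
t=manip.sense()["tool_pos"]+[0,0,ZB]
for n,im in(("side",a),("top",b)):
    s=t+[0,.109,.0156];p=W(-.174,-.1,.136);print(n,"sock",proj(n,s),"pintle",proj(n,p))
    for q in(s,p):
        u,v=proj(n,q);im[round(v),round(u)]=(0,0,255)
mosaic("m7",[(cv2.min(a,110),240,150),(cv2.min(b,110),200,178)],k=8,w=25,h=32,g=2.2)
E
```

```text
t=25.03 phi=-0.02 tilt=0.14 tcp=[ 0.6622 -0.0915  0.1517] F=[ 1.  -0.5 -4.4] w=0.0138 g=58.8 turn=-0.000 shift=[ 6.05 -0.22  0.23]
side sock [245.65700727 134.51950028] pintle [233.64613692 132.82036658]
top sock [201.3706214  169.55186024] pintle [184.55316049 172.47577078]
```

View pics/m7.png

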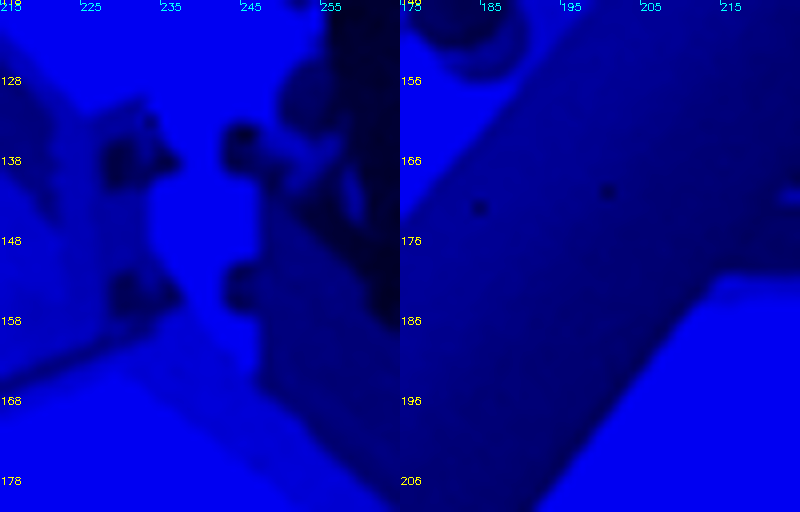

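Emit:
{"method": "servo_tool", "body": {"targets": [{"xyz": [1, -0.1, 0.1], "turn": 0}, {"xyz": [1.5, 0, 0.1], "turn": 0}, {"xyz": [1.5, 0, 0], "turn": 0}, {"xyz": [1.2, 0, 0], "turn": 0}, {"xyz": [0.8, 0, 0], "turn": 0}, {"xyz": [0, 0, 0], "turn": 0}, {"xyz": [0, 0, 0], "turn": 0}, {"xyz": [0, 0, 0], "turn": 0}, {"xyz": [0, 0, 0], "turn": 0}]}}

```text
time: 25.88
tool_pos: [0.6599, -0.031, 0.1127]
tool_rot: [-2.222, -2.221, -0.0]
ft_force: [0.1, 0.5, -4.2]
gripper_width: 0.0138
grip_force: 58.9
```

```bash
python3 - <<'E'
from h import *
go([.6604,-.0306,.1494],0)
a=snap("side");cv2.imwrite("pics/sb.png",a)
t=manip.sense()["tool_pos"]+[0,0,ZB]
print("sock hi top",proj("side",t+[-.0007,.109,.0156]),"pintle tip",proj("side",W(-.174,-.1,.136)), "low sock top",proj("side",t+[-.0007,.109,-.0564]))
g=cv2.cvtColor(a,cv2.COLOR_BGR2GRAY)
print(g[124:164,222:246])
E
```

```text
t=25.88 phi=-0.03 tilt=0.03 tcp=[ 0.6599 -0.031   0.1482] F=[ 0.1  0.5 -4.2] w=0.0138 g=58.9 turn=-0.000 shift=[ 0.04  0.05 -0.12]
sock hi top [233.35975455 126.12237557] pintle tip [233.64613692 132.82036658] low sock top [233.9224527  143.53040152]
[[162 161 162 160 165 165 165 164 155 154 139 137 123 140 152 164 161 165
  166 148  77  27  35  34]
 [165 165 166 164 156 157 151 153 137  94  58  49  46  68 113 152 145 151
  169 164 103  57  37  25]
 [165 161 161 156 149 142 142 141 129  60  29  25  37  67 118 136 135 136
  147 154 112  81  46  22]
 [154 151 149 140 135 141 140 136 122  53  31  38  50  98 129 136 134 135
  125 103  82  71  49  24]
 [137 145 145 140 141 142 140 140 132  50  37  47  53  83 106 115 121 124
   98  78  72  56  39  51]
 [107 131 147 142 139 144 143 141 135  47  27  35  40  58  50  43  69  98
   82  78  57  35  52  98]
 [ 99  96 135 145 144 142 145 140 126  49  27  35  35  44  27  44  66  82
   81  67  47  28  61 115]
 [104  85 100 140 143 135 135 117  93  65  42  49  66  43  27  52  77  73
   65  41  32  33  54  94]
 [101  89  92 106 126 102  90  82  80  80
[... 2491 characters left out ...]
32 122  97  89  92  79  61  47  51  54  55  56  64  85  78  86  83
   84  85  85  88  84  86]
 [132 131 128 119 102  93  84  74  69  72  70  66  80  88  99  83  79  80
   86  84  85  92  89  84]
 [135 132 132 128 118 102  84  88  95  88  78  78  90 106 105  98  84  79
   81  84  84  88  91  91]
 [133 133 133 135 134 110  83  91  92  89  89  90  94 106 108 110  97  82
   76  81  81  82  89  90]
 [134 139 132 123 118  92  82  84  93  91  94 102 107 108 112 107 111  99
   85  74  79  82  88  92]
 [125 122 103  88  83  85  91  97 105 107 110 111 109 110 109 112 112 112
   94  83  76  80  84  87]
 [ 89  79  75  83  90  97 104 109 112 111 110 109 110 107 112 110 109 108
  108  99  85  76  77  83]]
```

Emit:
{"method": "servo_tool", "body": {"targets": [{"xyz": [-0.08, 0.1, 0.4], "turn": 0}, {"xyz": [0, 0, 0.4], "turn": 0}, {"xyz": [0, 0, 0.4], "turn": 0}, {"xyz": [0, 0, 0], "turn": 0}, {"xyz": [0, 0, 0], "turn": 0}]}}

```text
time: 26.35
tool_pos: [0.6606, -0.0309, 0.0999]
tool_rot: [-2.219, -2.221, 0.001]
ft_force: [-0.9, -0.0, -3.5]
gripper_width: 0.0141
grip_force: 58.8
```

Emit:
{"method": "servo_tool", "body": {"targets": [{"xyz": [0, 0, 0.2], "turn": 0}, {"xyz": [0, 0, 0.2], "turn": 0}, {"xyz": [0, 0, 0], "turn": 0}]}}

```text
time: 26.6
tool_pos: [0.6609, -0.0308, 0.0963]
tool_rot: [-2.22, -2.222, 0.0]
ft_force: [-0.3, -0.3, -3.8]
gripper_width: 0.0138
grip_force: 58.8
```

Emit:
{"method": "servo_tool", "body": {"targets": [{"xyz": [0, 0, 0.2], "turn": 0}, {"xyz": [0, 0, 0.2], "turn": 0}, {"xyz": [0, 0, 0], "turn": 0}]}}

```text
time: 26.85
tool_pos: [0.6608, -0.0299, 0.0923]
tool_rot: [-2.218, -2.222, -0.001]
ft_force: [-0.5, 1.2, -2.5]
gripper_width: 0.0137
grip_force: 59.0
```

Emit:
{"method": "servo_tool", "body": {"targets": [{"xyz": [0, 0, 0.3], "turn": 0}, {"xyz": [0, 0, 0.3], "turn": 0}, {"xyz": [0, 0, 0.2], "turn": 0}, {"xyz": [0, 0, 0], "turn": 0}]}}

```text
time: 27.18
tool_pos: [0.6606, -0.0297, 0.0838]
tool_rot: [-2.218, -2.221, -0.0]
ft_force: [-1.8, 4.0, -3.5]
gripper_width: 0.0138
grip_force: 59.0
```

Emit:
{"method": "servo_tool", "body": {"targets": [{"xyz": [0, 0, 0.2], "turn": 0}, {"xyz": [0, 0, 0.15], "turn": 0}, {"xyz": [0, 0, 0], "turn": 0}]}}

```text
time: 27.43
tool_pos: [0.6608, -0.0297, 0.0807]
tool_rot: [-2.218, -2.222, -0.001]
ft_force: [-1.8, 4.8, -2.6]
gripper_width: 0.0141
grip_force: 59.1
```

Emit:
{"method": "servo_tool", "body": {"targets": [{"xyz": [0.1, 0, 0.1], "turn": 0}, {"xyz": [0, 0, 0.1], "turn": 0}, {"xyz": [0, 0, 0], "turn": 0}]}}

```text
time: 27.68
tool_pos: [0.6611, -0.0298, 0.0798]
tool_rot: [-2.219, -2.222, -0.001]
ft_force: [-4.6, 3.8, 1.3]
gripper_width: 0.0141
grip_force: 59.8
```

Emit:
{"method": "servo_tool", "body": {"targets": [{"xyz": [0, 0, 0.1], "turn": 0}, {"xyz": [0, 0, 0], "turn": 0}, {"xyz": [0, 0, 0], "turn": 0}]}}

```text
time: 27.93
tool_pos: [0.6615, -0.0299, 0.0791]
tool_rot: [-2.22, -2.222, -0.002]
ft_force: [-2.7, 2.6, 3.5]
gripper_width: 0.0139
grip_force: 60.1
```

Emit:
{"method": "servo_tool", "body": {"targets": [{"xyz": [0, 0, 0], "turn": 0}, {"xyz": [0, 0, 0], "turn": 0}, {"xyz": [0, 0, 0], "turn": 0}, {"xyz": [0, 0, 0], "turn": 0}, {"xyz": [0, 0, 0], "turn": 0}, {"xyz": [0, 0, 0], "turn": 0}], "grip": 4}}

```text
time: 28.43
tool_pos: [0.6615, -0.0306, 0.0783]
tool_rot: [2.221, 2.221, 0.0]
ft_force: [-0.3, 0.5, -0.4]
gripper_width: 0.04
grip_force: 0.0
```

Emit:
{"method": "servo_tool", "body": {"targets": [{"xyz": [0, 0, -1], "turn": 0}, {"xyz": [0, 0, -2], "turn": 0}, {"xyz": [0, 0, -3], "turn": 0}, {"xyz": [0, 0, -3], "turn": 0}, {"xyz": [0, 0, -1], "turn": 0}, {"xyz": [0, 0, 0], "turn": 0}, {"xyz": [0, 0, 0], "turn": 0}]}}

```text
time: 29.02
tool_pos: [0.6615, -0.03, 0.1788]
tool_rot: [2.22, 2.222, 0.002]
ft_force: [-0.4, 0.3, -0.2]
gripper_width: 0.0401
grip_force: 0.0
```

```bash
python3 - <<'E'
from h import *
np.set_printoptions(precision=3,suppress=True)
a=snap("side");b=snap("top");cv2.imwrite("pics/sc.png",a);cv2.imwrite("pics/tc.png",b)
h=W(-.174,-.1,0)
g=cv2.cvtColor(a,cv2.COLOR_BGR2GRAY)
for th in(90,96,102):
    t=np.radians(83.5+th+90)
    e=h+[.222*np.cos(t),.222*np.sin(t),.144]; print(th,e,proj("side",e),proj("top",e))
go([.66,-.03,.2],0)
E
```

```text
90 [ 0.635 -0.142  0.144] [271.057 172.97 ] [250.713 180.632]
96 [ 0.658 -0.144  0.144] [277.531 169.891] [251.321 173.8  ]
102 [ 0.681 -0.143  0.144] [283.392 166.395] [251.191 166.998]
t=29.12 phi=0.06 tilt=0.19 tcp=[ 0.66  -0.029  0.212] F=[-0.1 -0.  -0.9] w=0.0396 g=0.0 turn=0.001 shift=[-0.06  0.01  1.19]
```

View pics/sc.png

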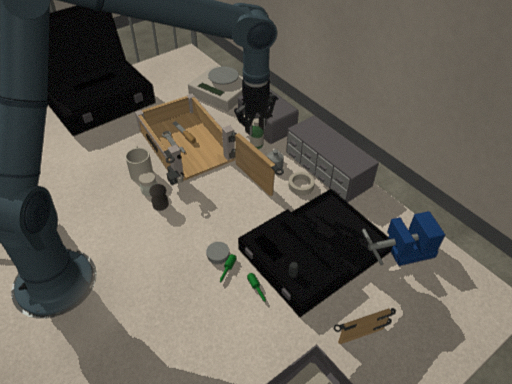

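Emit:
{"method": "servo_tool", "body": {"targets": [{"xyz": [-2.7, 3.0, 0], "turn": 0}, {"xyz": [-2.8, 3.0, 0], "turn": 0}, {"xyz": [0, 0, 0], "turn": 0}, {"xyz": [0, 0, 0], "turn": 0}, {"xyz": [0, 0, 0], "turn": 0}, {"xyz": [0, 0, 0], "turn": 0}, {"xyz": [0, 0, 3.5], "turn": 0}, {"xyz": [0, 0, 3.5], "turn": 0}, {"xyz": [0, 0, 3], "turn": 0}, {"xyz": [0, 0, 0], "turn": 0}, {"xyz": [0, 0, 0], "turn": 0}, {"xyz": [0, 0, 0], "turn": 0}], "grip": 0}}

```text
time: 30.12
tool_pos: [0.7223, -0.0841, 0.0801]
tool_rot: [2.218, 2.223, 0.003]
ft_force: [-0.3, -0.0, 1.7]
gripper_width: 0.0002
grip_force: 0.0
```

```bash
python3 - <<'E'
from h import *
s,M=pose();go([.7,-.09,.112],0)
P0=np.array([.661,.078]);prev=s["tool_pos"][:2]
for th in(96.5,85,75,65,55,45,35,25,18,12,8,4,0):
    a=np.radians(173.5+th);u=np.array([np.cos(a),np.sin(a)]);n=np.array([-u[1],u[0]])
    hit=14.5*abs(n[0])+11*abs(n[1])
    c=P0+.165*u+(.0075+hit/1000)*n
    d=M.T@np.r_[c-prev,0]*100;prev=c
    print(th,np.round(c,3),np.round(d[:2],2))
E
```

```text
t=30.12 phi=0.13 tilt=0.13 tcp=[ 0.7223 -0.0841  0.1156] F=[-0.3 -0.   1.7] w=0.0002 g=0.0 turn=0.002 shift=[-0.59 -2.23  0.36]
96.5 [ 0.683 -0.087] [-0.28 -3.93]
85 [ 0.652 -0.088] [-0.14 -3.15]
75 [ 0.624 -0.085] [ 0.38 -2.77]
65 [ 0.597 -0.076] [ 0.87 -2.72]
55 [ 0.571 -0.063] [ 1.36 -2.57]
45 [ 0.548 -0.044] [ 1.82 -2.33]
35 [ 0.527 -0.022] [ 2.25 -2.  ]
25 [0.512 0.004] [ 2.62 -1.58]
18 [0.504 0.024] [ 2.01 -0.81]
12 [0.499 0.042] [ 1.81 -0.48]
8 [0.497 0.055] [ 1.24 -0.21]
4 [0.495 0.066] [ 1.13 -0.12]
0 [0.495 0.077] [ 1.06 -0.05]
```

Emit:
{"method": "servo_tool", "body": {"targets": [{"xyz": [-0.14, -2, 0.3], "turn": 0}, {"xyz": [-0.14, -1.93, 0], "turn": 0}, {"xyz": [-0.07, -1.6, 0], "turn": 0}, {"xyz": [-0.07, -1.55, 0], "turn": 0}, {"xyz": [0.19, -1.38, 0], "turn": 0}, {"xyz": [0.19, -1.39, 0], "turn": 0}, {"xyz": [0.43, -1.36, 0], "turn": 0}, {"xyz": [0.44, -1.36, 0], "turn": 0}, {"xyz": [0.68, -1.29, 0], "turn": 0}, {"xyz": [0.68, -1.28, 0], "turn": 0}, {"xyz": [0.91, -1.17, 0], "turn": 0}, {"xyz": [0.91, -1.16, 0], "turn": 0}, {"xyz": [1.12, -1, 0], "turn": 0}, {"xyz": [1.13, -1, 0], "turn": 0}, {"xyz": [0.87, -0.53, 0], "turn": 0}, {"xyz": [0.87, -0.53, 0], "turn": 0}, {"xyz": [0.88, -0.52, 0], "turn": 0}, {"xyz": [0, 0, 0], "turn": 0}]}}

```text
time: 31.62
tool_pos: [0.5122, 0.0059, 0.0776]
tool_rot: [-2.218, -2.224, -0.009]
ft_force: [-0.5, 0.6, 0.3]
gripper_width: 0.0002
grip_force: 0.0
```

```bash
cat >> h.py <<'E'
def ref(name,h=None):
    pass
E
python3 - <<'E'
from h import *
go([.504,.024,.112],0)
a=snap("side");b=snap("top");cv2.imwrite("pics/sd.png",a);cv2.imwrite("pics/td.png",b)
# wood mask near the gate in the top view: leaf's upper edge rows
hsv=cv2.cvtColor(b,cv2.COLOR_BGR2HSV)
m=((hsv[...,0]>8)&(hsv[...,0]<22)&(hsv[...,1]>90)&(hsv[...,2]>110)).astype(np.uint8)
d=np.argwhere(m)[:,::-1];d=d[(d[:,0]>186)&(d[:,0]<275)&(d[:,1]>160)&(d[:,1]<250)]
print(len(d),d.min(0) if len(d) else 0,d.max(0) if len(d) else 0)
if len(d)>20:
    f=cv2.fitLine(d.astype(np.float32),2,0,.01,.01).ravel();p,q=onz("top",f[2:]-30*f[:2],.144),onz("top",f[2:]+30*f[:2],.144);print(f,p,q,np.degrees(np.arctan2(*(q-p)[1::-1])))
E
```

```text
t=31.62 phi=0.16 tilt=0.34 tcp=[0.5122 0.0059 0.1131] F=[-0.5  0.6  0.3] w=0.0002 g=0.0 turn=0.003 shift=[ 1.81 -0.82  0.12]
19 [187 177] [197 229]
```

Emit:
{"method": "servo_tool", "body": {"targets": [{"xyz": [1, -0.4, 0], "turn": 0}, {"xyz": [1.01, -0.4, 0], "turn": 0}, {"xyz": [0.9, -0.24, 0], "turn": 0}, {"xyz": [0.9, -0.24, 0], "turn": 0}, {"xyz": [0, 0, 0], "turn": 0}, {"xyz": [0, 0, 0], "turn": 0}]}}

```text
time: 32.22
tool_pos: [0.4982, 0.0423, 0.0755]
tool_rot: [-2.219, -2.224, -0.001]
ft_force: [-0.3, -1.2, -0.2]
gripper_width: 0.0002
grip_force: 0.0
```

Emit:
{"method": "servo_tool", "body": {"targets": [{"xyz": [0.6, -0.1, 0], "turn": 0}, {"xyz": [0.6, -0.1, 0], "turn": 0}, {"xyz": [0, 0, 0], "turn": 0}]}}

```text
time: 32.47
tool_pos: [0.4957, 0.0552, 0.0752]
tool_rot: [-2.218, -2.223, -0.001]
ft_force: [-0.5, 0.4, 0.0]
gripper_width: 0.0001
grip_force: 0.0
```

Emit:
{"method": "servo_tool", "body": {"targets": [{"xyz": [0.5, 0, 0], "turn": 0}, {"xyz": [0.5, 0, 0], "turn": 0}, {"xyz": [0, 0, 0], "turn": 0}]}}

```text
time: 32.72
tool_pos: [0.4957, 0.0639, 0.0752]
tool_rot: [2.219, 2.224, -0.001]
ft_force: [-1.0, -3.8, 1.6]
gripper_width: 0.0001
grip_force: 1.5
```

Emit:
{"method": "servo_tool", "body": {"targets": [{"xyz": [0.3, 0, 0], "turn": 0}, {"xyz": [0, 0, 0], "turn": 0}]}}

```text
time: 32.88
tool_pos: [0.4956, 0.0658, 0.0753]
tool_rot: [2.221, 2.222, -0.001]
ft_force: [-0.2, -3.6, 1.7]
gripper_width: 0.0001
grip_force: 1.7
```

Emit:
{"method": "servo_tool", "body": {"targets": [{"xyz": [0.3, 0, 0], "turn": 0}, {"xyz": [0, 0, 0], "turn": 0}]}}

```text
time: 33.05
tool_pos: [0.4956, 0.0701, 0.0752]
tool_rot: [-2.22, -2.221, -0.0]
ft_force: [0.4, -2.3, 1.7]
gripper_width: -0.0002
grip_force: 1.1
```

Emit:
{"method": "servo_tool", "body": {"targets": [{"xyz": [0.3, 0, 0], "turn": 0}, {"xyz": [0, 0, 0], "turn": 0}]}}

```text
time: 33.22
tool_pos: [0.4959, 0.0749, 0.0752]
tool_rot: [-2.218, -2.222, -0.003]
ft_force: [0.7, 0.9, 0.4]
gripper_width: -0.0001
grip_force: 0.0
```

Emit:
{"method": "servo_tool", "body": {"targets": [{"xyz": [0.3, 0, 0], "turn": 0}, {"xyz": [0, 0, 0], "turn": 0}]}}

```text
time: 33.38
tool_pos: [0.496, 0.0778, 0.0753]
tool_rot: [-2.217, -2.224, -0.003]
ft_force: [0.1, 1.1, 0.5]
gripper_width: 0.0001
grip_force: 0.0
```

Emit:
{"method": "servo_tool", "body": {"targets": [{"xyz": [0.3, 0, 0], "turn": 0}, {"xyz": [0, 0, 0], "turn": 0}]}}

```text
time: 33.55
tool_pos: [0.4959, 0.08, 0.0753]
tool_rot: [-2.218, -2.223, -0.002]
ft_force: [-0.4, 0.3, 0.2]
gripper_width: -0.0002
grip_force: 0.0
```

Emit:
{"method": "servo_tool", "body": {"targets": [{"xyz": [0.2, 0, 0], "turn": 0}, {"xyz": [0.1, 0, 0], "turn": 0}, {"xyz": [0, 0, 0], "turn": 0}]}}

```text
time: 33.8
tool_pos: [0.4958, 0.0803, 0.0753]
tool_rot: [2.221, 2.221, -0.001]
ft_force: [-0.4, -3.7, 1.6]
gripper_width: 0.0
grip_force: 1.8
```

Emit:
{"method": "servo_tool", "body": {"targets": [{"xyz": [0.2, 0, 0], "turn": 0}, {"xyz": [0, 0, 0], "turn": 0}]}}

```text
time: 33.97
tool_pos: [0.4959, 0.0803, 0.0754]
tool_rot: [2.221, 2.218, -0.003]
ft_force: [-0.1, -6.9, 1.1]
gripper_width: -0.0003
grip_force: 3.4
```

Emit:
{"method": "servo_tool", "body": {"targets": [{"xyz": [-2, 0, 0], "turn": 0}, {"xyz": [-3, 0, 0], "turn": 0}, {"xyz": [-3, 0, -2.5], "turn": 0}, {"xyz": [-3.3, 0, -2.5], "turn": 0}, {"xyz": [-3.3, 0, -2.5], "turn": 0}, {"xyz": [-4, 0, 0], "turn": 0}, {"xyz": [-4, 0, 0], "turn": 0}, {"xyz": [-4, 0, 0], "turn": 0}, {"xyz": [-4, 0, 0], "turn": 0}, {"xyz": [-4, 0, 0], "turn": 0}, {"xyz": [-4, 0, 0], "turn": 0}, {"xyz": [-4, 0, 0], "turn": 0}, {"xyz": [-4, 0, 0], "turn": 0}, {"xyz": [-1, 0.2, 0], "turn": 0}, {"xyz": [0, 0, 0], "turn": 0}, {"xyz": [0, 0, 0], "turn": 0}, {"xyz": [0, 0, 0], "turn": 0}], "grip": 5.5}}

```text
time: 35.38
tool_pos: [0.4993, -0.3896, 0.1493]
tool_rot: [-2.216, -2.223, -0.004]
ft_force: [-0.6, 0.4, 1.1]
gripper_width: 0.0552
grip_force: 0.0
```

```bash
python3 - <<'E'
from h import *
np.set_printoptions(linewidth=220)
go([.4995,-.4013,.07],0)
a=snap("side");b=snap("top");cv2.imwrite("pics/se.png",a);cv2.imwrite("pics/te.png",b)
print("side crate eye",proj("side",W(-.174,.122,.128)),"gate eye",proj("side",W(-.174,.122,.142)),"top",proj("top",W(-.174,.122,.142)))
print(cv2.cvtColor(a,6)[144:170,158:184])
print(cv2.cvtColor(b,6)[226:250,160:186])
E
```

```text
t=35.38 phi=0.19 tilt=0.20 tcp=[ 0.4993 -0.3896  0.1848] F=[-0.6  0.4  1.1] w=0.0552 g=0.0 turn=0.003 shift=[-1.21  0.02 11.48]
side crate eye [169.69955168 158.70235046] gate eye [169.12512541 155.26960555] top [172.11388637 238.88945706]
[[137 136 139 136 130 136 136 137 136 136 138 135 112 104 121 117 120 122 127 135 148 148 144 146 141 143]
 [121 140 137 144 154 143 133 138 140 137 142 137 133 106 122 131 136 140 134 124 131 149 148 144 145 147]
 [103 135 137 140 140 141 134 137 133 135 138 136 147 138 135 146 147 148 145 131 104 139 144 138 137 141]
 [ 98 118 134 139 142 138 133 129 133 133 148 150 152 149 148 147 146 145 148 148 122 123 124 128 114 129]
 [ 96  97 117 135 137 140 140 130 136 128 142 150 152 147 147 147 147 146 146 149 148 119 111 130 116 116]
 [ 92  93 104 127 137 140 140 147 129 115 111 145 152 148 145 151 148 148 149 151 144 118 103 127 133 129]
 [ 91  95  93 110 139 138 126 120  91  66  80 121 153 149 148 147 148 142 138 141 130 119 120 139 141 141]
 [ 86  98  90  96 120 128  76  60  59  59  63  90 142 152 150 144 130 124 120 129 128 141 142 145 143 140]
 [ 9
[... 3791 characters left out ...]
  56  51  51  53  49  56  58  57  58  47  28 107 160 157]
 [146 142 144 146 150 150 145 142 145 154 139  93  73  67  61  60  69  69  66  62  61  43  31 114 159 155]
 [127  90  91  93  95  92  91  91  89  92  96  98 105  98  75  63  71  69  79  57  69  74  44 111 150 144]
 [ 94  94  96  97 100  96  97  96  99  97  97  97 102 102 103 103 103 105 105  99  83  85 102 135 146 143]
 [ 97  97  97  99 100  98 100 100 100  96 101 101 101  97  94  97  96  98  99 101 101 101 100  89 114 145]
 [ 96  97  98  98  97 101  96  98  98  97 101  99 100  98 100  99  98  99  96  96 101 100 101  96  91 121]
 [ 96  97  97 101  99  97  99  98 101 103 103 102  98  98  98 100 100 101  94  99  99  97  97  93  95 120]]
```

Emit:
{"method": "servo_tool", "body": {"targets": [{"xyz": [-0.6, 0, 3], "turn": 0}, {"xyz": [0, 0, 3], "turn": 0}, {"xyz": [0, 0, 0.5], "turn": 0}, {"xyz": [0, 0, 0], "turn": 0}, {"xyz": [0, 0, 0], "turn": 0}, {"xyz": [0, 0, 0], "turn": 0}, {"xyz": [0, 0, 0], "turn": 0}]}}

```text
time: 36.07
tool_pos: [0.4995, -0.399, 0.0871]
tool_rot: [2.218, 2.221, 0.002]
ft_force: [0.3, 0.3, 0.3]
gripper_width: 0.0551
grip_force: 0.0
```

```bash
python3 - <<'E'
from h import *
go([.4995,-.4013,.07],0)
E
```

```text
t=36.07 phi=0.08 tilt=0.18 tcp=[ 0.4995 -0.399   0.1226] F=[0.3 0.3 0.3] w=0.0551 g=0.0 turn=0.001 shift=[-0.22 -0.01  5.26]
```

Emit:
{"method": "servo_tool", "body": {"targets": [{"xyz": [-0.2, 0, 1.7], "turn": 0}, {"xyz": [0, 0, 1.7], "turn": 0}, {"xyz": [0, 0, 1.3], "turn": 0}, {"xyz": [0, 0, 0.5], "turn": 0}, {"xyz": [0, 0, 0], "turn": 0}, {"xyz": [0, 0, 0], "turn": 0}]}}

```text
time: 36.57
tool_pos: [0.498, -0.4003, 0.0328]
tool_rot: [-2.22, -2.222, 0.0]
ft_force: [0.3, -0.1, 0.5]
gripper_width: 0.055
grip_force: 0.0
```

Emit:
{"method": "servo_tool", "body": {"targets": [{"xyz": [0, 0, 0], "turn": 0}, {"xyz": [0, 0, 0], "turn": 0}, {"xyz": [0, 0, 0], "turn": 0}, {"xyz": [0, 0, 0], "turn": 0}, {"xyz": [0, 0, 0], "turn": 0}, {"xyz": [0, 0, 0], "turn": 0}, {"xyz": [0, 0, 0], "turn": 0}], "grip": 0}}

```text
time: 37.15
tool_pos: [0.4989, -0.401, 0.0341]
tool_rot: [2.219, 2.221, 0.001]
ft_force: [-0.7, -0.6, 5.2]
gripper_width: 0.0221
grip_force: 59.3
```

```bash
python3 - <<'E'
from h import *
go([.4995,-.4013,.07],0)
E
```

```text
t=37.15 phi=0.05 tilt=0.09 tcp=[ 0.4989 -0.401   0.0696] F=[-0.7 -0.6  5.2] w=0.0221 g=59.3 turn=0.001 shift=[-0.03  0.06 -0.04]
```

Emit:
{"method": "servo_tool", "body": {"targets": [{"xyz": [0, 0, -1], "turn": 0}, {"xyz": [0, 0, -2], "turn": 0}, {"xyz": [0, 0, -3], "turn": 0}, {"xyz": [0, 0, -3], "turn": 0}, {"xyz": [0, 0, -3.5], "turn": 0}, {"xyz": [0, 0, -3], "turn": 0}, {"xyz": [0, 0, 0], "turn": 0}]}}

```text
time: 37.73
tool_pos: [0.5006, -0.4038, 0.1951]
tool_rot: [2.214, 2.214, 0.003]
ft_force: [0.8, -1.2, 0.4]
gripper_width: 0.0223
grip_force: 59.5
```

Emit:
{"method": "servo_tool", "body": {"targets": [{"xyz": [2, -0.2, 0], "turn": 0}, {"xyz": [3.4, -0.4, 0], "turn": 0}, {"xyz": [3.4, -0.4, 0], "turn": 0}, {"xyz": [3.4, -0.4, 0], "turn": 0}, {"xyz": [3.4, -0.4, 0], "turn": 0}, {"xyz": [3.4, -0.4, 0], "turn": 0}, {"xyz": [3.4, -0.4, 0], "turn": 0}, {"xyz": [3.4, -0.4, 0], "turn": 0}, {"xyz": [3.4, -0.4, 0], "turn": 0}, {"xyz": [3.4, -0.4, 0], "turn": 0}, {"xyz": [3.4, -0.4, 0], "turn": 0}, {"xyz": [3.4, -0.4, 0], "turn": 0}, {"xyz": [3.4, -0.4, 0], "turn": 0}, {"xyz": [3.4, -0.4, 0], "turn": 0}, {"xyz": [2.6, -0.4, 0], "turn": 0}, {"xyz": [1, -0.2, 0], "turn": 0}, {"xyz": [0, 0, 0], "turn": 0}, {"xyz": [0, 0, 0], "turn": 0}, {"xyz": [0, 0, 0], "turn": 0}, {"xyz": [0, 0, 0], "turn": 0}]}}

```text
time: 39.4
tool_pos: [0.438, 0.0954, 0.1881]
tool_rot: [-2.224, -2.218, 0.0]
ft_force: [-0.2, -0.6, -1.3]
gripper_width: 0.0221
grip_force: 59.5
```

```bash
python3 - <<'E'
from h import *
np.set_printoptions(linewidth=220)
go([.4390,.1025,.2116],0)
a=snap("side");cv2.imwrite("pics/sf.png",a)
t=manip.sense()["tool_pos"]+[0,0,ZB]
print("tip",proj("side",t-[0,0,.0616]),"shank",proj("side",t-[0,0,.03]))
u,v=np.round(proj("side",t-[0,0,.0616])).astype(int);print(u,v)
print(cv2.cvtColor(a,6)[v-14:v+22,u-10:u+12])
E
```

```text
t=39.40 phi=-0.18 tilt=0.04 tcp=[0.438  0.0954 0.2236] F=[-0.2 -0.6 -1.3] w=0.0221 g=59.5 turn=-0.003 shift=[0.71 0.1  1.2 ]
tip [169.27051042 151.82246353] shank [167.92701008 143.72185779]
169 152
[[ 88  98  74  75  70  65  32  38  39  41  36  31  48 109 143 148 144 140 140 143 139 139]
 [100 121 122 117  96  59  41  38  41  38  32  35  64 114 127 144 147 140 144 140 142 136]
 [114 107 134 139 120  74  45  42  38  35  39  60  91 116 129 137 145 145 145 139 143 141]
 [143 122 137 139 137 118  95  67  50  46  57  88 115 114 117 119 134 144 143 142 145 139]
 [140 142 136 130 137 138 134 113  69  63  67  96 120 115 108 109 114 144 146 146 140 140]
 [134 140 137 125 134 135 141 130  76  69  58  80 115 115 113 111 119 134 140 147 145 140]
 [136 137 133 125 129 136 138 134  76  65  63  69 107 119 115 116 121 123 133 144 147 142]
 [132 136 140 148 140 133 136 129  90  66  59  72 108 126 125 132 135 131 119 127 141 146]
 [130 133 133 137 137 131 135 132 102  69  63  84 139 131 140 147 143 141 127 106 137 142]
 [114 136 134 136 136 124 125 135 110  73  65  80 139 144 144 144 143 144 144 117 
[... 1675 characters left out ...]
4  93  82  69  59  66  91  92  90  82  79  85  80  83  88  84]
 [167 168 169 168 172 162 107  97  61  57  60  61  72  88  92  85  80  79  81  78  90  89]
 [167 167 169 168 169 166 142 108  63  53  53  61  60  74  91  88  84  81  83  82  90  90]
 [164 163 173 168 167 175 170 144  83  45  56  59  56  62  81  89  82  79  78  82  85  86]
 [168 168 165 164 168 175 174 167 116  39  45  54  62  56  69  81  66  61  75  83  87  91]
 [168 167 169 169 168 170 168 168 148  54  40  55  55  59  59  67  43  41  57  75  84  91]
 [168 166 167 172 167 169 168 162 135  58  55  63  60  59  55  57  55  44  41  61  82  93]
 [167 167 167 170 169 172 169 129  72  55  60  59  57  57  56  59  57  56  47  51  76  91]]
```

Emit:
{"method": "servo_tool", "body": {"targets": [{"xyz": [0.35, 0.05, 0.4], "turn": 0}, {"xyz": [0.35, 0.05, 0.4], "turn": 0}, {"xyz": [0, 0, 0.3], "turn": 0}, {"xyz": [0, 0, 0], "turn": 0}, {"xyz": [0, 0, 0], "turn": 0}, {"xyz": [0, 0, 0], "turn": 0}]}}

```text
time: 39.95
tool_pos: [0.4387, 0.1045, 0.1772]
tool_rot: [-2.22, -2.222, 0.0]
ft_force: [0.0, -0.3, -0.6]
gripper_width: 0.0217
grip_force: 59.5
```

```bash
python3 - <<'E'
from h import *
go([.4390,.1025,.2],0)
E
```

```text
t=39.95 phi=0.05 tilt=0.02 tcp=[0.4387 0.1045 0.2127] F=[ 0.  -0.3 -0.6] w=0.0217 g=59.5 turn=0.001 shift=[-0.2   0.03  1.27]
```

Emit:
{"method": "servo_tool", "body": {"targets": [{"xyz": [-0.15, 0.03, 0.3], "turn": 0}, {"xyz": [0, 0, 0.3], "turn": 0}, {"xyz": [0, 0, 0.3], "turn": 0}, {"xyz": [0, 0, 0], "turn": 0}, {"xyz": [0, 0, 0], "turn": 0}]}}

```text
time: 40.37
tool_pos: [0.4388, 0.103, 0.168]
tool_rot: [-2.22, -2.222, 0.001]
ft_force: [-0.3, -1.2, -0.8]
gripper_width: 0.0223
grip_force: 59.5
```

Emit:
{"method": "servo_tool", "body": {"targets": [{"xyz": [0, 0, 0.25], "turn": 0}, {"xyz": [0, 0, 0.25], "turn": 0}, {"xyz": [0, 0, 0], "turn": 0}]}}

```text
time: 40.62
tool_pos: [0.4387, 0.1031, 0.1629]
tool_rot: [-2.22, -2.222, 0.001]
ft_force: [1.0, 0.3, -0.7]
gripper_width: 0.022
grip_force: 59.5
```

Emit:
{"method": "servo_tool", "body": {"targets": [{"xyz": [0, 0, 0.25], "turn": 0}, {"xyz": [0, 0, 0.25], "turn": 0}, {"xyz": [0, 0, 0], "turn": 0}]}}

```text
time: 40.87
tool_pos: [0.4386, 0.1031, 0.1578]
tool_rot: [-2.22, -2.222, 0.001]
ft_force: [0.4, 0.9, -0.8]
gripper_width: 0.0224
grip_force: 59.5
```

Emit:
{"method": "servo_tool", "body": {"targets": [{"xyz": [0, 0, 0.25], "turn": 0}, {"xyz": [0, 0, 0.25], "turn": 0}, {"xyz": [0, 0, 0], "turn": 0}]}}

```text
time: 41.12
tool_pos: [0.4388, 0.1035, 0.1529]
tool_rot: [-2.22, -2.222, -0.0]
ft_force: [-0.4, 0.9, -1.3]
gripper_width: 0.0222
grip_force: 59.5
```

Emit:
{"method": "servo_tool", "body": {"targets": [{"xyz": [0, 0, 0.25], "turn": 0}, {"xyz": [0, 0, 0.25], "turn": 0}, {"xyz": [0, 0, 0], "turn": 0}]}}

```text
time: 41.37
tool_pos: [0.4389, 0.1034, 0.1479]
tool_rot: [-2.22, -2.222, -0.0]
ft_force: [-0.4, 2.1, -1.7]
gripper_width: 0.0222
grip_force: 59.5
```

Emit:
{"method": "servo_tool", "body": {"targets": [{"xyz": [0, 0, 0.25], "turn": 0}, {"xyz": [0, 0, 0.25], "turn": 0}, {"xyz": [0, 0, 0], "turn": 0}]}}

```text
time: 41.62
tool_pos: [0.439, 0.1036, 0.1429]
tool_rot: [-2.22, -2.222, -0.001]
ft_force: [1.2, 2.7, -2.6]
gripper_width: 0.022
grip_force: 59.5
```

Emit:
{"method": "servo_tool", "body": {"targets": [{"xyz": [0, 0, 0.3], "turn": 0}, {"xyz": [0, 0, 0.3], "turn": 0}, {"xyz": [0, 0, 0], "turn": 0}]}}

```text
time: 41.87
tool_pos: [0.4391, 0.1035, 0.1369]
tool_rot: [-2.22, -2.222, -0.001]
ft_force: [1.0, 1.9, -1.1]
gripper_width: 0.0223
grip_force: 59.5
```

Emit:
{"method": "servo_tool", "body": {"targets": [{"xyz": [0, 0, 0.4], "turn": 0}, {"xyz": [0, 0, 0.4], "turn": 0}, {"xyz": [0, 0, 0.4], "turn": 0}, {"xyz": [0, 0, 0.4], "turn": 0}, {"xyz": [0, 0, 0], "turn": 0}]}}

```text
time: 42.28
tool_pos: [0.4389, 0.1035, 0.1205]
tool_rot: [-2.22, -2.222, -0.0]
ft_force: [0.6, 4.0, -1.8]
gripper_width: 0.0218
grip_force: 59.4
```

Emit:
{"method": "servo_tool", "body": {"targets": [{"xyz": [0, 0, 0.2], "turn": 0}, {"xyz": [0, 0, 0], "turn": 0}]}}

```text
time: 42.45
tool_pos: [0.4391, 0.1036, 0.1191]
tool_rot: [-2.22, -2.222, -0.001]
ft_force: [0.6, 3.4, -2.0]
gripper_width: 0.0225
grip_force: 59.4
```

Emit:
{"method": "servo_tool", "body": {"targets": [{"xyz": [0, 0, 0.2], "turn": 0}, {"xyz": [0, 0, 0], "turn": 0}]}}

```text
time: 42.62
tool_pos: [0.4392, 0.1036, 0.1173]
tool_rot: [-2.22, -2.222, -0.002]
ft_force: [-0.2, 3.8, -1.4]
gripper_width: 0.0219
grip_force: 59.6
```

Emit:
{"method": "servo_tool", "body": {"targets": [{"xyz": [0.08, 0, 0.15], "turn": 0}, {"xyz": [0, 0, 0], "turn": 0}]}}

```text
time: 42.78
tool_pos: [0.4391, 0.1038, 0.1157]
tool_rot: [-2.22, -2.222, -0.0]
ft_force: [0.7, 2.2, -0.3]
gripper_width: 0.0218
grip_force: 59.6
```

Emit:
{"method": "servo_tool", "body": {"targets": [{"xyz": [0, 0, 0.15], "turn": 0}, {"xyz": [0, 0, 0], "turn": 0}]}}

```text
time: 42.95
tool_pos: [0.4391, 0.1038, 0.1142]
tool_rot: [-2.22, -2.222, -0.0]
ft_force: [0.4, 3.9, -0.8]
gripper_width: 0.0221
grip_force: 59.6
```

Emit:
{"method": "servo_tool", "body": {"targets": [{"xyz": [0, 0, 0.15], "turn": 0}, {"xyz": [0, 0, 0], "turn": 0}]}}

```text
time: 43.12
tool_pos: [0.4391, 0.1038, 0.1127]
tool_rot: [-2.22, -2.222, -0.0]
ft_force: [0.6, 2.5, 0.2]
gripper_width: 0.0222
grip_force: 59.6
```

Emit:
{"method": "servo_tool", "body": {"targets": [{"xyz": [0, 0, 0.15], "turn": 0}, {"xyz": [0, 0, 0], "turn": 0}]}}

```text
time: 43.28
tool_pos: [0.4389, 0.104, 0.1115]
tool_rot: [-2.22, -2.222, 0.001]
ft_force: [-1.8, 2.1, 4.4]
gripper_width: 0.0222
grip_force: 60.2
```

Emit:
{"method": "servo_tool", "body": {"targets": [{"xyz": [0, 0, 0], "turn": 0}, {"xyz": [0, 0, 0], "turn": 0}, {"xyz": [0, 0, 0], "turn": 0}, {"xyz": [0, 0, 0], "turn": 0}, {"xyz": [0, 0, 0], "turn": 0}, {"xyz": [0, 0, 0], "turn": 0}], "grip": 4.5}}

```text
time: 43.78
tool_pos: [0.4388, 0.1037, 0.1112]
tool_rot: [-2.22, -2.222, 0.0]
ft_force: [0.1, -0.3, 0.7]
gripper_width: 0.0451
grip_force: 0.0
```

Emit:
{"method": "servo_tool", "body": {"targets": [{"xyz": [0, 0, -1], "turn": 0}, {"xyz": [0, 0, -2], "turn": 0}, {"xyz": [0, 0, -3], "turn": 0}, {"xyz": [-2, 0, -3], "turn": 0}, {"xyz": [-4, 0, 0], "turn": 0}, {"xyz": [-4, 0, 0], "turn": 0}, {"xyz": [-4, 0, 0], "turn": 0}, {"xyz": [-4, 0, 0], "turn": 0}, {"xyz": [-4, 0, 0], "turn": 0}, {"xyz": [0, 0, 0], "turn": 0}, {"xyz": [0, 0, 0], "turn": 0}, {"xyz": [0, 0, 0], "turn": 0}]}}

```text
time: 44.78
tool_pos: [0.4391, -0.1157, 0.201]
tool_rot: [-2.22, -2.221, -0.002]
ft_force: [-0.7, 1.6, -0.1]
gripper_width: 0.0449
grip_force: 0.0
```

```bash
python3 - <<'E'
from h import *
np.set_printoptions(linewidth=220)
a=snap("side");b=snap("top")
e=np.array([.4391,.1038,0])
for z in(.14,.16,.18): print(z,proj("side",e+[0,0,z]),proj("top",e+[0,0,z]))
print(cv2.cvtColor(a,6)[134:166,158:182])
print(cv2.cvtColor(b,6)[228:250,160:184])
# gate: wood edge across the open end; compare leaf with the closed pose
p=W(-.174,-.02,.144);print("leaf top",proj("side",p),a[tuple(np.round(proj("side",p)[::-1]).astype(int))])
# tools in the crate: file handle
hsv=cv2.cvtColor(a,cv2.COLOR_BGR2HSV)
for n,im in(("side",a),("top",b)):
  d0=cv2.imread(f"pics/{n}0.png");df=cv2.absdiff(im,d0).max(2)
  c=[np.round(proj(n,W(x,y,.012))).astype(np.int32) for x,y in((-.12,-.08),(.14,-.08),(.14,.08),(-.12,.08))]
  m=np.zeros(df.shape,np.uint8);cv2.fillPoly(m,[np.array(c)],1);m&=(df>30).astype(np.uint8)
  k,l,st,ce=cv2.connectedComponentsWithStats(m)
  for i in range(1,k):
    if st[i,4]>25: q=onz(n,ce[i],.02);print(n,st[i,4],"crate xy",np.round(Rm.T@(q[:2]-[.5802,.2626]),3))
E
```

```text
0.14 [169.1074455  155.73977808] [172.16630456 238.99671056]
0.16 [168.27313361 150.75991465] [170.73257733 238.48861031]
0.18 [167.42141207 145.67613598] [169.25114115 237.96360244]
[[ 89  91  89  96 111  93  85 107 114 122 114 104  93  93 149 147 148 144 144 144 146 145 149 145]
 [ 92  88  92  91  96 104 103 119 121 116 114 113  92  92 137 152 149 146 143 144 144 145 148 149]
 [ 88  90  85  92  84  89  98  99 108 110 106 117 112  94 107 147 145 146 144 145 141 145 147 148]
 [ 90  90 111 111 110 101  86  82  94 120 120 117 115 102 107 149 147 146 146 144 146 143 149 149]
 [100 101 137 140 140 136 119 105  93 115 118 118 118 115 116 139 153 148 146 142 145 141 142 143]
 [121 100 127 140 141 141 138 132 113 112 116 117 116 118 123 131 147 153 146 142 145 142 142 145]
 [141 117 108 135 139 137 139 137 139 133 110 119 118 113 117 131 140 148 150 144 144 145 145 141]
 [143 147 125 137 138 138 139 138 140 136 116 112 116 115 114 117 125 136 151 148 146 146 144 141]
 [139 144 143 138 136 139 136 135 137 139 135 109 111 118 115 114 110 120 145 151 148 143 144 142]
 [142 139 141 139 126 136 
[... 3909 characters left out ...]
  63  60  61  45  32 108]
 [122  82  88  90  89  86  90  87  87  90  93  96  98  94  69  61  67  69  77  56  66  67  44 108]
 [ 90  92  92  93  92  92  94  95  93  93  94  98  99  99  99  99 103 103 100  95  83  80 102 131]
 [ 94  93  92  93  95  97  94  93  96  93  98 100  95  95  95  93  94  95  96  97  96  98  96  88]
 [ 92  93  93  99  93  96  94  93  95  93  98  95  95  94  95  96  96  96  94  93  97  96  95  88]
 [ 94  91  92  95  95  95  92  95  96  96  97  98  96  95  91  97  93  97  92  92  94  96  92  89]]
leaf top [211.15490299 139.17320754] [19 22 21]
side 1195 crate xy [-0.044 -0.022]
side 151 crate xy [0.014 0.054]
top 164 crate xy [ 0.019 -0.017]
top 208 crate xy [0.004 0.041]
```

```bash
python3 -c "
from plant import manip
print(manip.close_job())"
```

```text
the job is handed in; nothing more can be done
None
```

I handed the job in at about 45 s of robot time: the file and wrench (the only tools on the table) are in the crate, the gate is hung and pushed shut past its catch, and the pin is down through both eyes. The shut gate and the pin are confirmed by force readings and pixel values only, since I had used all 14 picture views by then. No verdict came back at hand-in.

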